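# Clamp a tube in the V-jig for drilling

### The job

The aluminium tube standing at the end of the wooden V-jig is next to be drilled. Open the toggle clamp fully, lay the tube on its side in the V without letting it drop, push it along the V until its end sits tight against the end stop, and shut the clamp so that its pad holds the tube down. Leave the other things on the bench alone.

Things in the scene. Friction and masses are not known exactly. Their poses are not given: they have to be found in the camera images.
- jig: Wooden drilling jig fixed to the bench: plywood board 178 (x) x 365 (y) x 12 mm with a V, a landing, an end stop and a toggle clamp. Origin: at bench height under the V's centre line. y runs along the V from the end stop to the landing, x across it (clamp on the -x side), z up. The board spans x -116..+61, y -171..+195 mm. All 'jig' coordinates below are in this frame, in mm.
- v_middle (a point): On the axis line of a tube lying in the V, at jig x 0, y -40, z 60 (where the tube's centre ends up); axes as the jig's. The V is steel angle, 90 degrees, open upward, y -128 to +92, its edges at x +-39, z 57, with wooden battens outside to x +-56, z 41. A lying tube has its underside at z 30 and its top at z 90.
- landing (a point): Middle of the landing's top (jig x 0, y 144, z 27): flat plywood pad, 116 (x) x 88 (y) mm, next to the V's open end, 3 mm lower than the underside of a tube lying in the V. The tube stands here at the start. Overhead, behind the jig, a grey crate on a wall shelf hangs over the bench: keep wrists clear of it; it begins 0.42 m above the bench, its nearest corner 0.69 m ahead and 0.13 m right of the robot.
- stop_face (a point): Middle of the end stop's face that the tube's end must touch, jig x 0, y -130, z 60; axes as the jig's; the face looks to +y. The stop is a block 110 mm wide (x), 29 mm thick (y -159 to -130), its top at z 62.
- tube: Plain aluminium tube, open at both ends, outside diameter 60, bore 52, length 180 mm, 0.3 to 0.5 kg, with a dark blue marking ring near its foot; either end may face the stop. Origin: its centre; z along the tube (up at the start, when it stands on the landing). Hooked inside its upper end it can be tilted about its foot's edge towards the jig's -y and so lowered into the V.
- clamp_handle (a joint): Handle hinge of the toggle clamp, rad: 0 shut (handle level, pointing to the jig's -x), 1.2 fully open (raised 69 degrees). Hinge axis along the jig's y at jig x -96, z 103. A linkage drives the arm: it hardly moves for the first 0.15 rad and stands upright (1.7 rad) at 1.2; shut, it locks. The handle stays where it is left: about 3 N at the grip moves it, up to 20 N for the last degrees onto a tube.
- handle_grip (a point): Point on the axis of the handle's blue grip, 70 mm from its hinge (jig y -40); the grip is a round bar 18 mm thick, reaching from 32 to 89 mm from the hinge. The point's -x axis points outward along the handle, its y along the hinge.
- clamp_arm: The clamp's steel arm, origin on its hinge at jig x -64, y -40, z 107; x runs along the arm, with a 20 mm round black rubber pad hanging 64 mm out. Shut, the pad presses on the tube's top. Fully open, it stands upright beside the V, up to z 185 (the handle to z 190), its pad 10 mm or more clear of a tube in the V. It sits on a wooden riser, jig x -116 to -56, y -66 to -14, up to z 72; clamp body to z 120.
- tape_measure: Yellow tape measure, 64 x 95 x 33 mm; a bystander.
- masking_tape: Roll of masking tape lying flat, 98 mm across, 25 mm high; a bystander.
- screw_jar: Clear jar with a white lid, 63 mm across, 99 mm high; a bystander.
- offcut_fir: Offcut of timber, 130 x 65 x 38 mm; a bystander.
There are look-alikes about, which are no part of the job. What is shaped like the tube but pink is not meant.

How it is judged:
By the outcome, as a careful person would: the job done as asked, in the order asked, and still so for the second after the job is handed in, with the robot touching nothing.
It also fails if it takes over 72 s, if anything falls off the work surface, if the arm or the gripper's body presses on something with over 40 N, if the wrist force passes 120 N, or if a joint passes its speed limit or range.

### The arm

A 6-joint arm with a two-finger parallel gripper is mounted at the origin on a cart in front of the work surface, level with it; the furniture and walls round the work are solid. World frame = base frame: x ahead of the robot, y to its left, z up, the work surface at z = 0. Lengths are in m, angles in rad, forces in N, time in s.
With the tool pointing down it reaches from about 0.375 to 0.9 m from the base axis. Payload 3.1 kg.
Tool frame: the origin (TCP) lies at the very end of the fingers, on their centre line; the grasp point (between the pads) lies 19 mm behind it (hold_point_z is the distance from the TCP to the grasp point, in m); x points along the fingers, y is the direction in which the jaws open and shut, and the axes are right-handed (so a half turn about x gives the same grasp; the last joint's range is limited). The gripper opens to 87 mm and grips with 3 to 60 N. Pads are 19 mm wide; open, the fingers measure 117 mm over their backs; the gripper's body (75 mm by 190 mm) begins 51 mm behind the grasp point.
Start: joints at [0.943, 0.527, 1.433, -0, 1.181, -0.178], TCP at [0.272, 0.563, 0.193] pointing down, gripper open.
Joint ranges: [-3.08, 3.08], [-0.75, 2.2], [0.22, 2.44], [-1.43, 4.57], [0, 2.65], [-2.85, 2.85]. Speed limits (rad/s): [2.79, 2.79, 3.14, 3.14, 3.14, 3.14].

### API

Orientations are given as a unit quaternion [x, y, z, w].
In Python, from rig import * gives the robot as it stands.
- The arm moves only by the tool send_rows, never from a script. Its argument "steps" is a list that holds one entry, the list of rows, each a list of 6 numbers: the shift along the tool's x, y, z in cm, then the turn, a rotation vector about the tool's x, y, z in units of 6 degrees (1.0 is 6 degrees). In form: [[[x, y, z, wx, wy, wz], ...]]. A call has 1 to 8 rows; each row shifts and turns the pose as measured when the row begins, along the tool's axes as they then stand; what a row does not reach is not made up. A row lasts 1/12 s, in which the tool goes at most 41.7 mm and 7.16 degrees, less where a joint would pass 70% of its speed; a pose out of reach is approached as far as the arm can. A call is refused whole if a number of a shift passes 4.17 or a number of a turn 1, either way. A call with a gripper value outside its range is refused whole. "gripper" is the closure, from 0 (fully open) to 1 (shut), set as the call begins (left out, the last holds). The fingers move at their own pace and stop on an object; "force" is the grip in N (left out, the last holds). Time passes only in rows, so rows that do not move let the fingers close. It gives the time, the measured TCP pose, the force and the opening at its end, in the units of the state.
- get_obs(): the state, without advancing time (a new reading comes with each control period).
- camera(name): name is "scene" or "side" or "wrist"; returns (picture, depth): 384x512x3 uint8, red, green, blue; 384x512 float32, m along the optical axis (not along the pixel's ray), 0 where there is no reading.
- camera_params(name): a dict with "intrinsics" (3x3 intrinsics, pixels), "position" and "attitude" of the camera in the world; the wrist camera has in their place "T_tool_cam" (4x4, takes a point from camera to tool coordinates, whose origin is the TCP and whose axes are the tool frame's). Camera axes: x right, y down, z forward; pixel columns grow to the right and rows downward; lengths in m; the calibration is good to about 2 mm. A picture is of the moment at which its call begins: read the wrist's pose just before it. camera_params takes no time and is no camera call.
- hand_in(): hands the job in, once; it reports no verdict.
The state is a dict: "time": time; "q": joint angles; "joint_velocities": joint speeds; "joint_torque": joint torques, N m; "position": TCP position; "tool_rot": TCP orientation; "ft_force": force on the tool from outside, world axes, zero at the start; "moment": the same for the moment, N m; "grip_width": finger opening in m.
Only numpy, scipy, OpenCV 4.12 (cv2) and the standard library are available. Lean on these libraries where they do the work, as an engineer would, in place of code of your own. Each camera call takes 0.05 s, during which the arm holds its last target.

## Working session

There is one attempt and no reset: what is moved stays moved. The work goes in short steps, Python scripts to look and compute and a tool call to move; the robot and the scene stay as the last step left them, time stands still between calls to the robot, and variables do not carry over. Pictures are saved under pics/ and viewed, and the job is handed in when it is done.

Besides the shell and the picture viewer there is one more tool, called by a JSON object that holds its "api" and its "payload". send_rows: Moves the arm, as the interface text tells. Its arguments: {"type":"object","properties":{"steps":{"type":"array"},"gripper":{"type":"number"},"force":{"type":"number"}},"required":["steps"]}

```bash
mkdir -p pics; ls; python3 - <<'E'
from rig import *
import cv2,numpy as np
np.set_printoptions(precision=4,suppress=True)
print(get_obs())
for n in ("scene","side","wrist"):
    im,d=camera(n); cv2.imwrite(f"pics/{n}0.png",im[:,:,::-1]); np.savez(f"/tmp/{n}0.npz",im=im,d=d)
    print(n,camera_params(n))
E
```

```text
pics
{'time': 0.0, 'q': array([ 0.9425,  0.5285,  1.4339, -0.    ,  1.1814, -0.1785]), 'joint_velocities': array([ 0.0001, -0.0008,  0.0018,  0.    , -0.0002, -0.0004]), 'joint_torque': array([  0.0006, -44.004 , -17.6592,   0.0636,   0.0581,  -0.0002]), 'position': array([0.2712, 0.5622, 0.1919]), 'tool_rot': array([ 0.157 ,  0.6896, -0.1584,  0.689 ]), 'ft_force': array([ 0.8277, -0.1991,  0.1064]), 'moment': array([ 0.0076,  0.0366, -0.0197]), 'grip_width': 0.08737649431883868}
scene {'intrinsics': array([[346.6035,   0.    , 261.5016],
       [  0.    , 346.6035, 196.521 ],
       [  0.    ,   0.    ,   1.    ]]), 'position': array([0.0457, 0.3912, 0.4644]), 'attitude': array([-0.3292,  0.7809, -0.488 ,  0.2088])}
side {'intrinsics': array([[376.9717,   0.    , 256.0664],
       [  0.    , 376.9717, 185.2911],
       [  0.    ,   0.    ,   1.    ]]), 'position': array([ 0.5537, -0.975 ,  0.6608]), 'attitude': array([ 0.8831, -0.0224,  0.0066, -0.4685])}
wrist {'intrinsics': array([[309.4312,   0.    , 255.9519],
       [  0.    , 309.4312, 202.5647],
       [  0.    ,   0.    ,   1.    ]]), 'T_tool_cam': array([[ 0.0003, -0.2837,  0.9589, -0.1918],
       [ 1.    , -0.0003, -0.0004,  0.0006],
       [ 0.0004,  0.9589,  0.2837, -0.0776],
       [ 0.    ,  0.    ,  0.    ,  1.    ]])}
```

View pics/scene0.png

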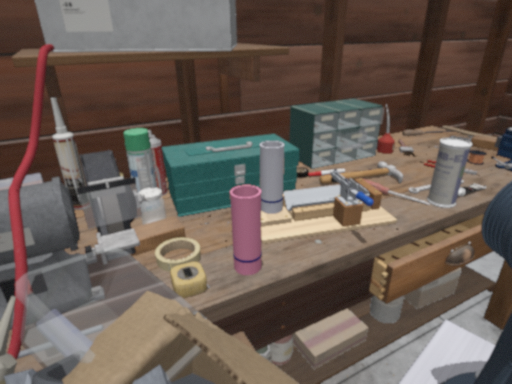

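View pics/side0.png

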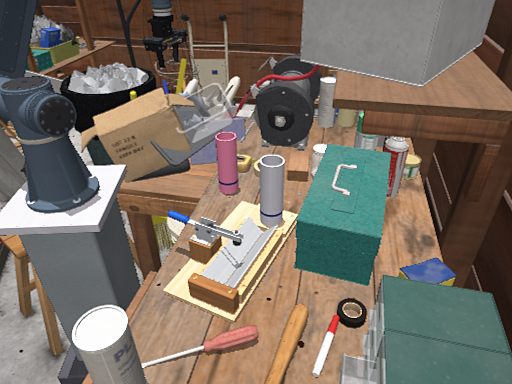

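View pics/wrist0.png

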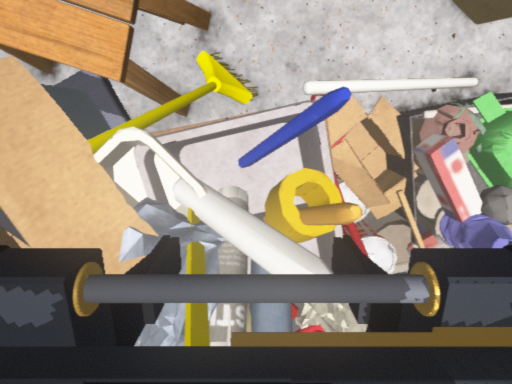

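The side view shows the jig at about (235,260), with the stop at (213,290), the silver tube standing at (272,190), the clamp shut with its blue handle at (180,217), and the pink decoy at (228,165). I'll zoom in and back-project.

```bash
cat > h.py <<'E'
import numpy as np,cv2
from scipy.spatial.transform import Rotation as R
np.set_printoptions(precision=4,suppress=True)
from rig import *
def cloud(n,im,d):
    p=camera_params(n);K=p["intrinsics"];v,u=np.mgrid[:384,:512]
    P=np.stack([(u-K[0,2])/K[0,0]*d,(v-K[1,2])/K[1,1]*d,d],-1)
    if n=="wrist":
        o=get_obs();T=p["T_tool_cam"];P=P@T[:3,:3].T+T[:3,3]
        return P@R.from_quat(o["tool_rot"]).as_matrix().T+o["position"]
    return P@R.from_quat(p["attitude"]).as_matrix().T+p["position"]
E
python3 - <<'E'
from h import *
for n,(a,b,c,e) in {"side":(150,300,140,320),"scene":(140,290,220,410)}.items():
    z=np.load(f"/tmp/{n}0.npz");im=z["im"]
    cv2.imwrite(f"pics/{n}0z.png",cv2.resize(im[a:b,c:e,::-1],None,fx=4,fy=4,interpolation=cv2.INTER_CUBIC)[:600,:800])
z=np.load("/tmp/side0.npz");P=cloud("side",z["im"],z["d"])
for (u,v) in [(272,158),(272,190),(272,215),(180,315),(168,292),(245,204),(297,215),(206,312),(215,295),(228,240),(180,217),(250,330),(228,140)]: print(u,v,P[v,u],z["im"][v,u])
E
```

```text
272 158 [ 0.6253 -0.1731  0.1966] [153 150 157]
272 190 [ 0.6214 -0.2309  0.1411] [154 152 158]
272 215 [ 0.6227 -0.2296  0.063 ] [21 34 91]
180 315 [ 0.4126 -0.4712  0.0005] [164 138 117]
168 292 [ 0.3816 -0.4185  0.0113] [247 212 160]
245 204 [ 0.5555 -0.1112  0.0118] [255 250 217]
297 215 [ 0.6938 -0.1882  0.0268] [238 185 138]
206 312 [ 0.4658 -0.4648 -0.0018] [170 144 121]
215 295 [ 0.4881 -0.4636  0.0489] [111  76  48]
228 240 [ 0.5113 -0.2913  0.0402] [246 219 172]
180 217 [ 0.4048 -0.2903  0.1156] [ 53 114 228]
250 330 [ 0.5564 -0.5387  0.0357] [223 147 136]
228 140 [ 0.5144 -0.0387  0.1804] [255 191 238]
```

View pics/side0z.png

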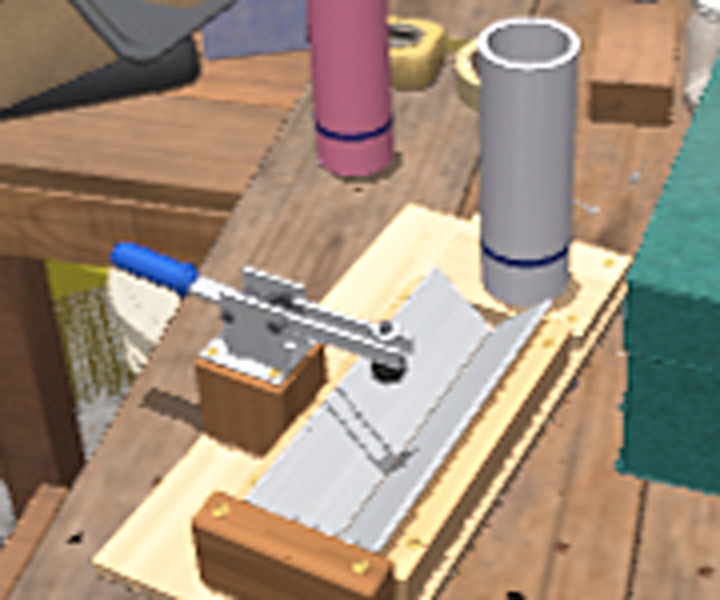

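View pics/scene0z.png

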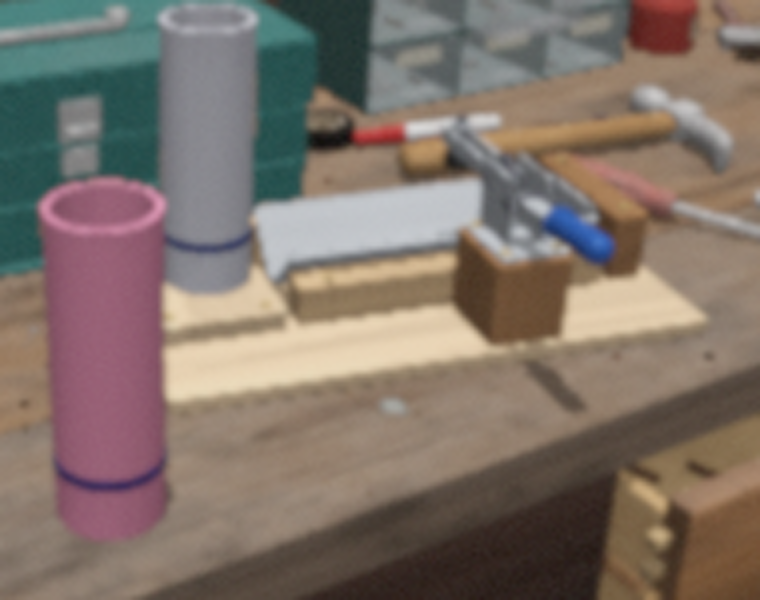

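The zoomed side view shows board corners at about (164,290) and (242,201), the V's right edge from (277,225) to (234,286), and the stop's top corners at (192,274) and (237,290). I'll fit these.

```bash
cat >> h.py <<'E'
def ray(n,u,v,z):
    p=camera_params(n);K=p["intrinsics"]
    d=R.from_quat(p["attitude"]).as_matrix()@np.array([(u-K[0,2])/K[0,0],(v-K[1,2])/K[1,1],1])
    return p["position"]+d*(z-p["position"][2])/d[2]
E
python3 - <<'E'
from h import *
z=np.load("/tmp/side0.npz");P=cloud("side",z["im"],z["d"]);im=z["im"]
def zz(x,y): return 140+(x+.5)/4-.5,150+(y+.5)/4-.5
for nm,x,y,h in [("bA",95,562,.012),("bB",411,205,.012),("Vr far",550,300,.057),("Vr near",372,552,.057),("Vl far",437,270,.057),("Vl near",247,497,.057),("stop bl",212,493,.062),("tubeL",480,38,.207),("tubeR",578,45,.207)]:
    print(nm,ray("side",*zz(x,y),h))
# normals on V
dx=np.roll(P,-1,1)-P;dy=np.roll(P,-1,0)-P;N=np.cross(dx,dy);N/=np.linalg.norm(N,axis=-1,keepdims=True)+1e-9
roi=np.zeros(P.shape[:2],bool);roi[215:290,195:280]=1
roi&=(P[...,2]>.02)&(P[...,2]<.07)
N*=np.sign(N[...,2:])
s=roi&(abs(N[...,2]-.707)<.12)
pts=P[s];nn=N[s];print(s.sum())
# split by azimuth
az=np.arctan2(nn[:,1],nn[:,0]);h,e=np.histogram(az,36,(-np.pi,np.pi));print(h)
from collections import Counter
pls=[]
for c in (np.argsort(h)[::-1][:1]):
    pass
def fit(q):
    for _ in range(5):
        c=q.mean(0);n=np.linalg.svd(q-c)[2][2];n*=np.sign(n[2]);r=abs((q-c)@n);q=q[r<max(2.0*np.std(r),.001)]
    return n,c,len(q)
for lo,hi in((-.9,.5),(2.2,3.7)):
    a=(az-lo)%(2*np.pi)<(hi-lo); 
    if a.sum()>20: print(fit(pts[a]))
# tube: ring at top & body
t=(P[...,2]>.05)&(P[...,2]<.2);t[:, :255]=0;t[:,290:]=0;t[225:]=0;t&=(abs(P[...,0]-.622)<.045)&(abs(P[...,1]+.21)<.06)
q=P[t];print(len(q))
from scipy.optimize import least_squares
f=least_squares(lambda p:np.hypot(q[:,0]-p[0],q[:,1]-p[1])-.03,[.622,-.2],loss="soft_l1",f_scale=.002);print("tube",f.x)
m=(im[...,2].astype(int)>im[...,0]+80)&(im[...,1]>60);m[:205]=0;m[235:]=0;m[:,:165]=0;m[:,195:]=0
print("handle",m.sum(),P[m].mean(0),P[m].min(0),P[m].max(0))
E
```

```text
bA [ 0.3709 -0.4134  0.012 ]
bB [ 0.5483 -0.096   0.012 ]
Vr far [ 0.6329 -0.2607  0.057 ]
Vr near [ 0.5241 -0.4534  0.057 ]
Vl far [ 0.5641 -0.2273  0.057 ]
Vl near [ 0.4575 -0.4126  0.057 ]
stop bl [ 0.4396 -0.4134  0.062 ]
tubeL [ 0.5938 -0.1947  0.207 ]
tubeR [ 0.6513 -0.2065  0.207 ]
1076
[ 30  20  15  12  14  12   8  13  15  13  13  17  16  23  35  46  53  54
  39  24  11   6   0   1   2  10  48  14   2   1  12  59 174 162  61  41]
(array([0.0198, 0.0691, 0.9974]), array([ 0.5397, -0.3423,  0.0407]), 24)
(array([0.0019, 0.032 , 0.9995]), array([ 0.547 , -0.353 ,  0.0397]), 82)
1327
tube [ 0.6232 -0.2009]
handle 431 [ 0.3273  0.0237 -0.1633] [ 0.1455 -0.975  -0.5899] [0.5537 0.5701 0.6608]
```

```bash
cat >> h.py <<'E'
TH=np.deg2rad(60.6-90); O=np.array([.554,-.3225,0.])
J=R.from_euler('z',TH)
def j2w(p): return J.apply(np.array(p)/1000)+O   # mm jig->m world
def w2j(p): return J.inv().apply(np.array(p)-O)*1000
def tool(jaw,tilt=0):
    """tool pointing down, jaw along 'x','-x','y','-y' of jig; tilt deg: body leans to jig -y (rotation about jig x)"""
    y={'x':[1,0,0],'-x':[-1,0,0],'y':[0,1,0],'-y':[0,-1,0]}[jaw]
    x=np.array([0,0,-1.]);z=np.cross(x,y)
    M=np.stack([x,y,z],1)
    return J*R.from_euler('x',tilt,degrees=True)*R.from_matrix(M)
def to(pw,rot,o=None):
    o=o or get_obs();c=R.from_quat(o["tool_rot"])
    s=c.inv().apply(np.array(pw)-o["position"])*100
    w=(c.inv()*rot).as_rotvec(degrees=True)/6
    print("shift cm",s.round(2),"turn",w.round(2),"| rows shift>=%.1f turn>=%.1f"%(abs(s).max()/4.17,np.linalg.norm(w)*6/7.16))
def st():
    o=get_obs();c=R.from_quat(o["tool_rot"]).as_matrix()
    print("t %.2f"%o["time"],"tcp",o["position"],"jig",w2j(o["position"]).round(1),"toolx",J.inv().apply(c[:,0]).round(3),"jaw",J.inv().apply(c[:,1]).round(3),"F",o["ft_force"].round(1),"w %.4f"%o["grip_width"],"q",o["q"].round(2))
E
python3 - <<'E'
from h import *
st()
for a in('x','-x','y','-y'):print(a);to(j2w([-166,-40,103]),tool(a))
z=np.load("/tmp/side0.npz");P=cloud("side",z["im"],z["d"])
# max heights grid
for x0 in np.arange(.2,.9,.1):
    print("%.1f"%x0,[ "%.2f"%P[...,2][(P[...,0]>x0)&(P[...,0]<x0+.1)&(P[...,1]>y0)&(P[...,1]<y0+.1)&(P[...,2]<1)&(z["d"]>0)].max(initial=-9) for y0 in np.arange(-.5,.6,.1)])
print(ray("side",425,80,.42),ray("side",302,68,.42),ray("side",478,30,.42))
E
```

```text
t 0.15 tcp [0.2713 0.5624 0.1921] jig [-680.6  632.1  192.1] toolx [-0.    -0.002 -1.   ] jaw [-0.063  0.998 -0.002] F [ 0.3 -0.7 -0.3] w 0.0870 q [ 0.94  0.53  1.43  0.    1.18 -0.18]
x
shift cm [  9.01 -70.32  47.11] turn [15.6   0.01  0.01] | rows shift>=16.9 turn>=13.1
-x
shift cm [  9.01 -70.32  47.11] turn [-14.4   -0.01   0.01] | rows shift>=16.9 turn>=12.1
y
shift cm [  9.01 -70.32  47.11] turn [ 0.6  -0.    0.02] | rows shift>=16.9 turn>=0.5
-y
shift cm [  9.01 -70.32  47.11] turn [-29.4   -0.02  -0.  ] | rows shift>=16.9 turn>=24.6
0.2 ['-0.05', '-0.05', '-9.00', '-9.00', '-9.00', '-0.09', '0.14', '0.22', '0.17', '0.39', '0.46']
0.3 ['0.01', '0.01', '0.12', '0.00', '-9.00', '-0.09', '0.11', '0.19', '0.18', '0.26', '0.45']
0.4 ['0.06', '0.12', '0.12', '0.01', '0.18', '0.18', '-0.00', '0.18', '0.20', '0.13', '0.14']
0.5 ['0.06', '0.13', '0.21', '0.21', '0.18', '0.18', '0.24', '0.24', '0.18', '0.16', '0.17']
0.6 ['0.03', '0.15', '0.21', '0.54', '0.01', '0.04', '0.26', '0.26', '0.24', '0.25', '0.25']
0.7 ['0.15', '0.42', '0.56', '0.55', '0.15', '0.10', '0.26', '0.29', '0.24', '0.26', '0.26']
0.8 ['0.42', '0.56', '0.56', '0.16', '0.22', '0.22', '-0.00', '0.30', '0.19', '0.24', '0.00']
[ 0.907  -0.2802  0.42  ] [ 0.6841 -0.1871  0.42  ] [1.2319 0.1268 0.42  ]
```

Jig pose: origin about (0.554, -0.3225) with yaw -29.4°. Tube at jig (0, 140). First I'll move to above the handle.

{"api": "send_rows", "payload": {"steps": [[[-2, -3, 3.5, 0, 0, 0], [-2, -3.4, 4, 0, 0, 0], [-2, -3.4, 4, 0, 0, 0], [-2, -3.4, 4, 0, 0, 0], [-1.5, -3.4, 4, 0, 0, 0], [-1, -3.4, 4, 0, 0, 0], [0, -3.4, 4, 0, 0, 0], [0, -3.4, 4, 0, 0, 0]]], "gripper": 0.35, "force": 15}}

```text
time: 0.82
position: [0.4021, 0.2682, 0.2726]
tool_rot: [0.152, 0.692, -0.153, 0.689]
ft_force: [-0.3, -0.0, -0.9]
grip_width: 0.0569
```

```bash
python3 - <<'E'
from h import *
st();to(j2w([-166,-40,200]),tool('y'))
E
```

```text
t 0.82 tcp [0.4021 0.2682 0.2726] jig [-422.3  440.   272.6] toolx [-0.003 -0.003 -1.   ] jaw [-0.079  0.997 -0.003] F [-0.3 -0.  -0.9] w 0.0569 q [ 0.36  0.24  1.67  0.    1.24 -0.78]
shift cm [  7.32 -49.86  21.78] turn [ 0.76 -0.03  0.03] | rows shift>=12.0 turn>=0.6
```

{"api": "send_rows", "payload": {"steps": [[[0, -4.1, 1.9, 0.2, 0, 0], [0, -4.1, 1.9, 0.2, 0, 0], [0, -4.1, 1.9, 0.2, 0, 0], [0, -4.1, 1.9, 0.2, 0, 0], [0, -4.1, 1.9, 0, 0, 0], [0, -4.1, 1.8, 0, 0, 0], [0, -4.1, 1.8, 0, 0, 0], [0, -4.1, 1.8, 0, 0, 0]]]}}

```text
time: 1.48
position: [0.3813, -0.064, 0.2733]
tool_rot: [0.182, 0.682, -0.182, 0.685]
ft_force: [1.2, -1.2, 0.0]
grip_width: 0.0567
```

```bash
python3 - <<'E'
from h import *
st();to(j2w([-166,-40,200]),tool('y'))
E
```

```text
t 1.48 tcp [ 0.3813 -0.064   0.2733] jig [-277.3  140.5  273.3] toolx [ 0.004  0.001 -1.   ] jaw [0.008 1.    0.001] F [ 1.2 -1.2  0. ] w 0.0567 q [-0.46  0.08  1.87  0.    1.19 -1.51]
shift cm [  7.35 -17.97  11.24] turn [-0.07  0.04 -0.01] | rows shift>=4.3 turn>=0.1
```

{"api": "send_rows", "payload": {"steps": [[[0.5, -4.1, 2.4, 0, 0, 0], [0.5, -4.1, 2.4, 0, 0, 0], [0.5, -4.1, 2.4, 0, 0, 0], [0.5, -3.5, 2.4, 0, 0, 0], [1, -2, 1.4, 0, 0, 0], [1, 0, 0, 0, 0, 0], [0, 0, 0, 0, 0, 0]]]}}

```text
time: 2.07
position: [0.385, -0.2661, 0.2355]
tool_rot: [0.185, 0.679, -0.188, 0.686]
ft_force: [-0.4, 0.8, -0.6]
grip_width: 0.0565
```

```bash
python3 - <<'E'
from h import *
st();to(j2w([-166,-40,150]),tool('y'))
for n in ("wrist","side"):
    o=get_obs()
    im,d=camera(n);cv2.imwrite(f"pics/{n}1.png",im[:,:,::-1]);np.savez(f"/tmp/{n}1.npz",im=im,d=d,p=o["position"],r=o["tool_rot"])
E
```

```text
t 2.07 tcp [ 0.385  -0.2661  0.2355] jig [-175.   -33.8  235.5] toolx [ 0.011 -0.002 -1.   ] jaw [ 0.021  1.    -0.002] F [-0.4  0.8 -0.6] w 0.0565 q [-0.85  0.25  1.77  0.    1.11 -1.88]
shift cm [ 8.56 -0.58  0.82] turn [-0.2   0.1   0.02] | rows shift>=2.1 turn>=0.2
```

View pics/wrist1.png

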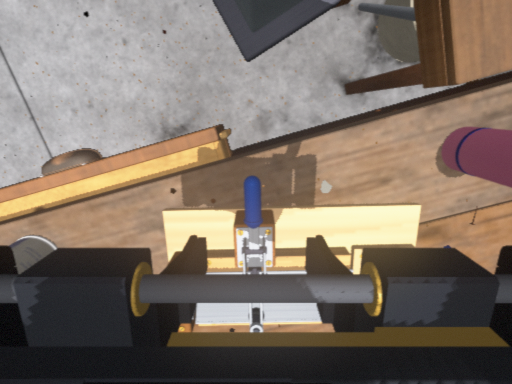

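View pics/side1.png

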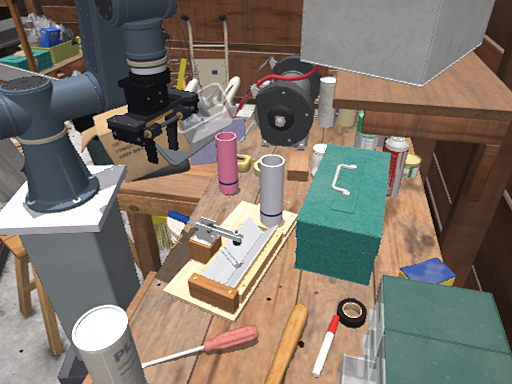

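Wrist view: the blue handle runs along column 253, rows 178–228, between the fingers. The board's left edge is at about row 208. I'll refine with this view.

```bash
python3 - <<'E'
from h import *
z=np.load("/tmp/wrist1.npz");im=z["im"].astype(int);d=z["d"]
p=camera_params("wrist");K=p["intrinsics"];T=p["T_tool_cam"];Rt=R.from_quat(z["r"]).as_matrix()
v,u=np.mgrid[:384,:512]
def wray(u,v,h):
    r=Rt@(T[:3,:3]@np.array([(u-K[0,2])/K[0,0],(v-K[1,2])/K[1,1],1])); c=Rt@T[:3,3]+z["p"]
    return c+r*(h-c[2])/r[2]
m=(im[...,2]>im[...,0]+60)&(v>150)&(v<240)&(u>230)&(u<280)
ys,xs=np.nonzero(m);print(m.sum(),xs.min(),xs.max(),ys.min(),ys.max())
for row in(185,200,215): 
    c=xs[ys==row];print(row,c.min(),c.max(),w2j(wray(c.mean(),row,.103)))
print("tip",w2j(wray(253,ys.min(),.103)))
# board mask: bright yellow
b=(im[...,0]>200)&(im[...,2]<190)&(v>195)&(v<245)&(u>155)&(u<430)
e=[]
for c in list(range(175,230,5))+list(range(285,415,5)):
    r=np.nonzero(b[:,c])[0]
    if len(r): e.append(w2j(wray(c,r.min()-.5,.012)))
e=np.array(e);k=np.polyfit(e[:,1],e[:,0],1);print("edge x at y0",k[1],"slope deg",np.rad2deg(np.arctan(k[0])))
for row in(218,230,240):
    r=np.nonzero(b[row])[0];print(row,w2j(wray(r.min()-.5,row,.012)),w2j(wray(r.max()+.5,row,.012)))
E
```

```text
554 245 258 177 225
185 245 258 [-175.0128  -38.3466  103.    ]
200 246 257 [-158.1927  -38.7696  103.    ]
215 248 257 [-140.8423  -38.0982  103.    ]
tip [-183.7507  -36.5267  103.    ]
edge x at y0 -119.03496489166042 slope deg -0.2761592070629074
218 [-106.8717 -168.3036   12.    ] [-99.5264 197.1589  12.    ]
230 [ -88.4979 -168.8792   12.    ] [-81.1855 196.7499  12.    ]
240 [ -72.8046 -167.6697   12.    ] [-65.5348 197.3689  12.    ]
```

```bash
sed -i 's/O=np.array(.*$/O=np.array([.5547,-.3212,0.])/' h.py; python3 - <<'E'
from h import *
st();to(j2w([-166,-40,86]),tool('y'))
E
```

```text
t 2.17 tcp [ 0.3859 -0.2656  0.237 ] jig [-174.3  -34.4  237. ] toolx [ 0.014 -0.003 -1.   ] jaw [ 0.019  1.    -0.003] F [ 0.6  0.3 -0.1] w 0.0565 q [-0.84  0.25  1.77  0.    1.11 -1.88]
shift cm [15.11 -0.5   0.64] turn [-0.18  0.13  0.03] | rows shift>=3.6 turn>=0.2
```

{"api": "send_rows", "payload": {"steps": [[[3, -0.3, 0.3, -0.2, 0.1, 0], [3.5, -0.2, 0.2, 0, 0, 0], [3.5, -0.1, 0.2, 0, 0, 0], [3, 0, 0, 0, 0, 0], [2, 0, 0, 0, 0, 0], [0, 0, 0, 0, 0, 0]]]}}

```text
time: 2.67
position: [0.3963, -0.2745, 0.0899]
tool_rot: [0.171, 0.679, -0.179, 0.691]
ft_force: [-0.1, -0.3, 0.3]
grip_width: 0.0563
```

```bash
python3 - <<'E'
from h import *
st();to(j2w([-166,-40,86]),tool('y'))
E
```

```text
t 2.67 tcp [ 0.3963 -0.2745  0.0899] jig [-161.   -37.1   89.9] toolx [ 0.02  -0.007 -1.   ] jaw [-0.012  1.    -0.008] F [-0.1 -0.3  0.3] w 0.0563 q [-0.84  0.5   1.9  -0.    0.72 -1.91]
shift cm [ 0.38 -0.28 -0.51] turn [0.12 0.19 0.07] | rows shift>=0.1 turn>=0.2
```

{"api": "send_rows", "payload": {"steps": [[[0.3, -0.2, -0.5, 0.1, 0.2, 0], [0, 0, 0, 0, 0, 0], [0, 0, 0, 0, 0, 0], [0, 0, 0, 0, 0, 0], [0, 0, 0, 0, 0, 0], [0, 0, 0, 0, 0, 0]]], "gripper": 1, "force": 20}}

```text
time: 3.17
position: [0.394, -0.2739, 0.093]
tool_rot: [0.173, 0.683, -0.182, 0.686]
ft_force: [-0.4, -0.2, -0.5]
grip_width: 0.0244
```

```bash
python3 - <<'E'
from h import *
st()
E
```

```text
t 3.17 tcp [ 0.394  -0.2739  0.093 ] jig [-163.3  -37.7   93. ] toolx [ 0.006 -0.011 -1.   ] jaw [-0.006  1.    -0.011] F [-0.4 -0.2 -0.5] w 0.0244 q [-0.84  0.49  1.89 -0.01  0.75 -1.89]
```

{"api": "send_rows", "payload": {"steps": [[[0.8, 0, -0.2, 0, 0, 0], [0.3, 0, 0, 0, 0, 0], [0, 0, 0, 0, 0, 0], [0, 0, 0, 0, 0, 0]]]}}

```text
time: 3.5
position: [0.3925, -0.2754, 0.0831]
tool_rot: [0.171, 0.682, -0.183, 0.687]
ft_force: [0.4, -0.3, 1.6]
grip_width: 0.0021
```

```bash
python3 - <<'E'
from h import *
st()
E
```

```text
t 3.50 tcp [ 0.3925 -0.2754  0.0831] jig [-163.8  -39.7   83.1] toolx [ 0.011 -0.014 -1.   ] jaw [-0.007  1.    -0.014] F [ 0.4 -0.3  1.6] w 0.0021 q [-0.84  0.51  1.9  -0.02  0.71 -1.89]
```

```bash
python3 - <<'E'
from h import *
for n in ("wrist","side"):
    im,d=camera(n);cv2.imwrite(f"pics/{n}2.png",im[:,:,::-1])
    if n=="side":cv2.imwrite("pics/side2z.png",cv2.resize(im[60:300,100:320,::-1],None,fx=2.5,fy=2.5))
E
```

```text
(no output)
```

View pics/wrist2.png

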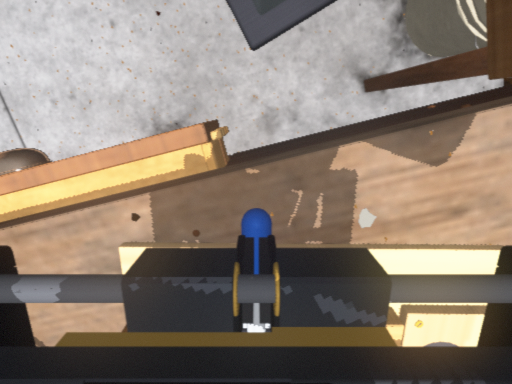

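View pics/side2z.png

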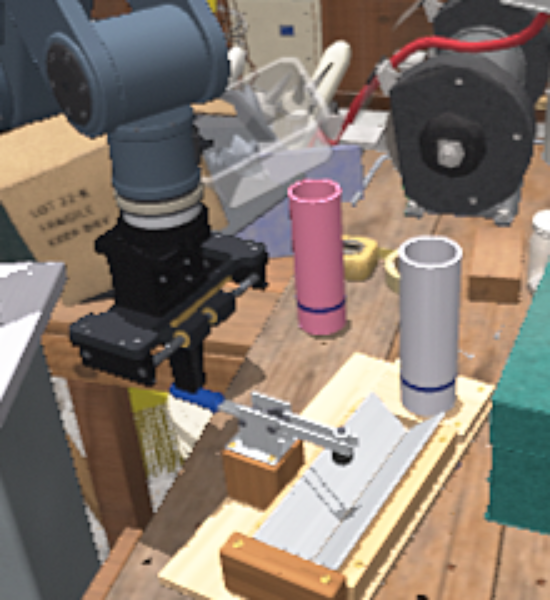

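```bash
python3 - <<'E'
from h import *
st()
o=get_obs();im,d=camera("wrist");P=cloud("wrist",im,d)
for r in(215,225,235,245,255,265):
    print(r,[(c,w2j(P[r,c]).round().tolist(),im[r,c].tolist()) for c in(240,246,252,257,262,268,274)])
im,d=camera("side");P=cloud("side",im,d)
cv2.imwrite("pics/side2y.png",cv2.resize(im[180:250,150:230,::-1],None,fx=8,fy=8,interpolation=cv2.INTER_NEAREST))
for (u,v) in [(175,217),(180,218),(185,220),(176,205),(176,210),(180,205),(174,200)]: print(u,v,w2j(P[v,u]),im[v,u])
E
```

```text
t 3.60 tcp [ 0.3926 -0.2753  0.0832] jig [-163.7  -39.6   83.2] toolx [ 0.011 -0.014 -1.   ] jaw [-0.007  1.    -0.014] F [0.2 0.1 1.9] w 0.0008 q [-0.84  0.51  1.9  -0.02  0.71 -1.89]
215 [(240, [-146.0, -55.0, -1.0], [124, 100, 83]), (246, [-184.0, -45.0, 106.0], [42, 66, 128]), (252, [-185.0, -41.0, 109.0], [39, 69, 142]), (257, [-185.0, -38.0, 109.0], [43, 73, 143]), (262, [-185.0, -35.0, 108.0], [40, 69, 133]), (268, [-183.0, -32.0, 104.0], [49, 60, 100]), (274, [-147.0, -23.0, 0.0], [123, 98, 79])]
225 [(240, [-137.0, -55.0, 0.0], [111, 95, 88]), (246, [-180.0, -44.0, 111.0], [42, 74, 150]), (252, [-180.0, -41.0, 112.0], [47, 85, 168]), (257, [-180.0, -38.0, 112.0], [45, 87, 171]), (262, [-180.0, -35.0, 112.0], [40, 75, 152]), (268, [-179.0, -32.0, 108.0], [40, 65, 127]), (274, [-137.0, -23.0, 0.0], [117, 96, 78])]
235 [(240, [-175.0, -48.0, 113.0], [75, 62, 55]), (246, [-174.0, -44.0, 111.0], [37, 55, 106]), (252, [-175.0, -41.0, 113.0], [40, 81, 165]), (257, [-174.0, -38.0, 111.0], [41, 81, 163]), (262, [-174.0, -35.0, 112.0], [39, 75, 153]), (268, [-175.0, -32.0, 113.0], [34
[... 681 characters left out ...]
35, 34, 36])]
265 [(240, [-201.0, -42.0, 196.0], [100, 81, 44]), (246, [-174.0, -43.0, 146.0], [33, 30, 35]), (252, [-174.0, -40.0, 147.0], [33, 33, 35]), (257, [-169.0, -38.0, 138.0], [33, 50, 92]), (262, [-174.0, -35.0, 146.0], [34, 32, 34]), (268, [-175.0, -33.0, 149.0], [28, 26, 30]), (274, [-202.0, -33.0, 197.0], [93, 76, 45])]
175 217 [-160.7999  -46.6776  110.25  ] [ 40  84 168]
180 218 [-147.6412  -45.1006  110.8215] [ 37  81 165]
185 220 [-133.7519  -45.0327  109.8317] [ 40  79 156]
176 205 [-152.1396  -46.4705  147.9118] [18 17 15]
176 210 [-153.5662  -47.5303  133.8825] [17 16 19]
180 205 [-151.4242  -34.0391  139.6998] [ 6 12 15]
174 200 [-150.8421  -51.7344  165.8303] [12 14 16]
```

View pics/side2y.png

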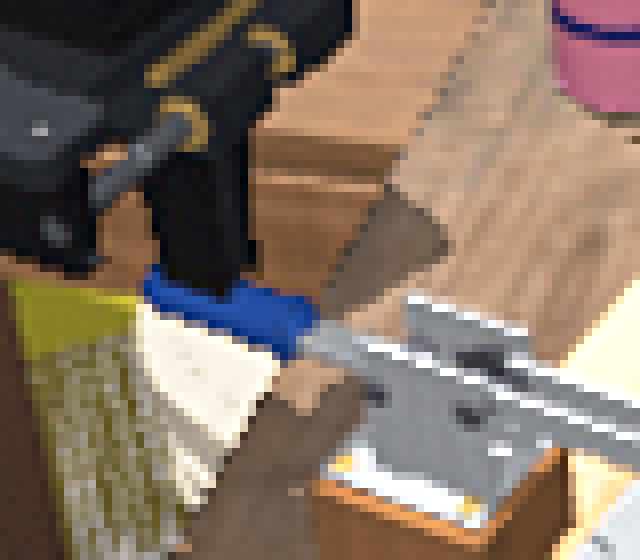

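{"api": "send_rows", "payload": {"steps": [[[-0.7, 0, 0, 0, 0, 0], [-0.7, 0, 0, 0, 0, 0], [-0.7, 0, 0, 0, 0, 0], [0, 0, 0, 0, 0, 0]]]}}

```text
time: 4.03
position: [0.3923, -0.2741, 0.1056]
tool_rot: [0.172, 0.683, -0.182, 0.686]
ft_force: [-0.1, 0.7, 1.0]
grip_width: 0.0003
```

```bash
python3 - <<'E'
from h import *
st()
for n in ("wrist","side"):
    im,d=camera(n);cv2.imwrite(f"pics/{n}3.png",im[150:300,:,::-1] if n=="wrist" else cv2.resize(im[160:250,130:250,::-1],None,fx=5,fy=5))
E
```

```text
t 4.03 tcp [ 0.3923 -0.2741  0.1056] jig [-164.6  -38.7  105.6] toolx [ 0.009 -0.013 -1.   ] jaw [-0.007  1.    -0.013] F [-0.1  0.7  1. ] w 0.0003 q [-0.84  0.47  1.89 -0.01  0.77 -1.89]
```

View pics/wrist3.png

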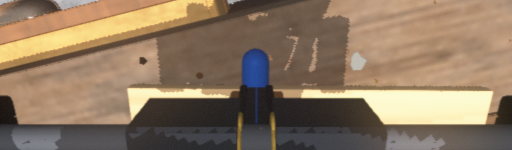

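View pics/side3.png

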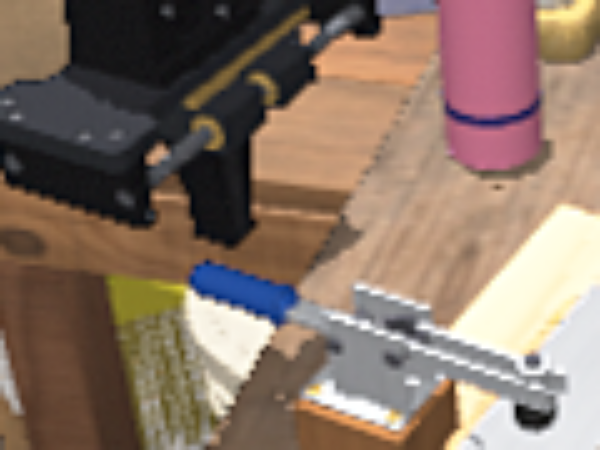

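```bash
python3 - <<'E'
from h import *
p=camera_params("wrist");K=p["intrinsics"];T=p["T_tool_cam"]
v,u=np.mgrid[:384,:512]
def tc(d):
    P=np.stack([(u-K[0,2])/K[0,0]*d,(v-K[1,2])/K[1,1]*d,d],-1);return P@T[:3,:3].T+T[:3,3]
z=np.load("/tmp/wrist1.npz")
im,d=camera("wrist")
for nm,dd,ii in(("open",z["d"],z["im"]),("shut",d,im)):
    Q=tc(dd)*1000
    m=(dd>0)&(abs(Q[...,2])<30)&(Q[...,0]>-90)&(abs(Q[...,1])<65)&(ii.max(-1)<70)
    print(nm,m.sum(),Q[m].min(0),Q[m].max(0), np.percentile(Q[m][:,0],[50,90,98]))
    t=m&(Q[...,0]>Q[m][:,0].max()-6);print(np.c_[u[t],v[t],Q[t]].round()[:8])
E
```

```text
open 1660 [-89.9692 -45.244  -29.9739] [401.5417  40.9745  10.962 ] [-78.321  340.8957 384.3691]
[[268. 140. 396.  23. -26.]
 [264. 141. 397.  15. -24.]
 [261. 142. 397.  10. -22.]
 [254. 144. 396.  -3. -18.]
 [250. 145. 399. -11. -16.]
 [236. 149. 396. -37.  -9.]
 [232. 151. 402. -45.  -5.]
 [232. 152. 400. -45.  -3.]]
shut 1983 [-88.5    -40.0033 -29.9859] [281.6657  21.1671   9.9814] [-53.16   215.9719 258.9372]
[[231. 155. 282. -38. -13.]]
```

```bash
python3 - <<'E'
from h import *
p=camera_params("wrist");K=p["intrinsics"];T=p["T_tool_cam"]
v,u=np.mgrid[:384,:512]
def tc(d):
    P=np.stack([(u-K[0,2])/K[0,0]*d,(v-K[1,2])/K[1,1]*d,d],-1);return P@T[:3,:3].T+T[:3,3]
z=np.load("/tmp/wrist1.npz")
im,d=camera("wrist")
for nm,dd,cs in(("open",z["d"],(195,200,318)),("shut",d,(245,250,265))):
    Q=tc(dd)*1000
    for c in cs:
        print(nm,c,[(r,Q[r,c].round().astype(int).tolist()) for r in range(222,272,4)])
E
```

```text
open 195 [(222, [225, -87, 75]), (226, [225, -87, 81]), (230, [226, -88, 87]), (234, [224, -88, 93]), (238, [-35, -33, -11]), (242, [-37, -33, -9]), (246, [-41, -32, -9]), (250, [-46, -31, -9]), (254, [-52, -30, -10]), (258, [-55, -29, -9]), (262, [-57, -29, -8]), (266, [-58, -29, -6]), (270, [-59, -29, -5])]
open 200 [(222, [225, -80, 75]), (226, [223, -80, 80]), (230, [225, -80, 87]), (234, [225, -81, 93]), (238, [-32, -31, -10]), (242, [-36, -30, -9]), (246, [-41, -29, -9]), (250, [-48, -28, -10]), (254, [-47, -28, -7]), (258, [-48, -28, -6]), (262, [-50, -28, -4]), (266, [-50, -28, -2]), (270, [-51, -28, 0])]
open 318 [(222, [224, 89, 74]), (226, [224, 89, 80]), (230, [223, 90, 86]), (234, [224, 90, 93]), (238, [-35, 35, -11]), (242, [-40, 34, -11]), (246, [-42, 33, -10]), (250, [-47, 32, -9]), (254, [-50, 32, -9]), (258, [-56, 30, -10]), (262, [-60, 30, -9]), (266, [-63, 29, -9]), (270, [-67, 28, -9])]
shut 245 [(222, [-7, -6, -10]), (226, [-6, -6, -7]), (230, [-5, -7, -4]), (234, [-7, -6, -2]), (238, [-34, -5, -11]), (242, [-41, -5, -11]), (246, [-45, -5, -11]), (250, [-50, -5, -11]), (254, [-54, -5, -10]), (258, [-56, -5, -10]), (262, [-60, -5, -9]), (266, [-192, 1, -78]), (270, [-67, -4, -9])]
shut 250 [(222, [-8, -3, -10]), (226, [-8, -3, -8]), (230, [-7, -3, -5]), (234, [-8, -3, -2]), (238, [-31, -3, -9]), (242, [-37, -3, -9]), (246, [-42, -3, -10]), (250, [-47, -2, -10]), (254, [-50, -2, -9]), (258, [-55, -2, -9]), (262, [-59, -2, -9]), (266, [-64, -2, -10]), (270, [-67, -2, -9])]
shut 265 [(222, [-5, 6, -9]), (226, [-4, 6, -6]), (230, [-6, 6, -4]), (234, [-5, 6, -1]), (238, [-35, 5, -11]), (242, [-40, 5, -11]), (246, [-41, 5, -9]), (250, [-47, 5, -9]), (254, [-52, 5, -9]), (258, [-56, 5, -10]), (262, [-60, 5, -9]), (266, [-63, 5, -9]), (270, [-68, 5, -10])]
```

```bash
python3 - <<'E'
from h import *
im,d=camera("side");P=cloud("side",im,d);o=get_obs()
c=R.from_quat(o["tool_rot"])
Q=c.inv().apply((P.reshape(-1,3)-o["position"])).reshape(P.shape)*1000
m=(abs(Q[...,1])<150)&(abs(Q[...,2])<100)&(Q[...,0]>-300)&(Q[...,0]<20)&(d>0)&(im.max(-1)<90)
for y0 in range(-130,130,10):
    s=m&(Q[...,1]>=y0)&(Q[...,1]<y0+10)
    if s.sum()>3: print(y0,s.sum(),"x max %.0f"%np.percentile(Q[s][:,0],98),"min %.0f"%Q[s][:,0].min(),"z %.0f..%.0f"%(Q[s][:,2].min(),Q[s][:,2].max()))
s=m&(abs(Q[...,1])<15);
for x0 in range(-150,0,8):
    t=s&(Q[...,0]>=x0)&(Q[...,0]<x0+8); 
    if t.sum(): print(x0,t.sum(),Q[t].min(0).round(),Q[t].max(0).round())
E
```

```text
-100 250 x max -123 min -145 z -35..40
-90 330 x max -101 min -144 z -35..41
-80 118 x max -116 min -144 z -34..40
-70 86 x max -113 min -144 z -32..37
-60 332 x max -116 min -300 z -30..37
-50 428 x max -117 min -299 z -35..40
-40 632 x max -106 min -298 z -35..42
-30 450 x max -110 min -299 z -35..41
-20 450 x max -37 min -298 z -35..100
-10 346 x max -28 min -300 z -9..99
0 273 x max -34 min -299 z -14..99
10 172 x max -110 min -299 z 13..41
20 73 x max -108 min -300 z 19..41
30 33 x max -120 min -299 z 20..39
40 24 x max -114 min -143 z 20..35
50 23 x max -114 min -143 z 21..35
60 98 x max -114 min -144 z -18..39
70 168 x max -103 min -144 z -25..41
80 76 x max -105 min -144 z -23..41
90 20 x max -140 min -143 z -23..33
-150 34 [-150.  -14.   25.] [-142.   14.   28.]
-142 32 [-142.  -15.   26.] [-134.   14.   28.]
-134 4 [-133.   -2.   25.] [-126.   10.   27.]
-126 55 [-125.  -14.   20.] [-118.   14.   40.]
-118 20 [-118.  -14.   20.] [-110.   15.   42.]
-110 14 [-110.  -13.   31.] [-104.   13.   41.]
-86 8 [-85. -14.  12.] [-79.  -7.  15.]
-78 35 [-78. -15.  -6.] [-70.  10.  14.]
-70 30 [-69. -14.  -8.] [-62.   5.  14.]
-62 34 [-62. -12.  -8.] [-54.   8.  14.]
-54 36 [-54. -11.  -8.] [-46.   8.  14.]
-46 36 [-46. -11.  -9.] [-38.   6.  14.]
-38 28 [-38. -11.  -7.] [-31.   7.  14.]
-30 1 [-30.  -8.   6.] [-30.  -8.   6.]
-22 2 [-16.  -6.  97.] [-14.  -3.  98.]
-14 8 [-14.  -5. -14.] [-6.  4. 99.]
-6 1 [-4.  3. 99.] [-4.  3. 99.]
```

The visible fingertips end 32 mm behind the reported TCP, in both the side and wrist views, so the reported tool point is off along the tool axis. The first grasp closed above the handle, which is untouched. I'll correct for this offset from now on.

```bash
cat >> h.py <<'E'
OFF=0.032
def tip(o=None):
    o=o or get_obs();return o["position"]-OFF*R.from_quat(o["tool_rot"]).as_matrix()[:,0]
def tt(pj,rot,o=None):
    "target for true tip, jig mm"
    o=o or get_obs(); to(j2w(pj)+OFF*rot.as_matrix()[:,0],rot,o)
_st=st
def st():
    _st();print("   TIP jig",w2j(tip()).round(1))
E
python3 - <<'E'
from h import *
st();tt([-166,-39,84],tool('y'))
E
```

```text
t 4.28 tcp [ 0.3915 -0.2734  0.104 ] jig [-165.7  -38.5  104. ] toolx [ 0.006 -0.012 -1.   ] jaw [-0.007  1.    -0.013] F [ 1.6 -0.2 -0.7] w 0.0003 q [-0.84  0.47  1.89 -0.01  0.77 -1.89]
   TIP jig [-165.9  -38.1  136. ]
shift cm [ 5.2   0.01 -0.06] turn [0.07 0.06 0.12] | rows shift>=1.2 turn>=0.1
```

{"api": "send_rows", "payload": {"steps": [[[0, 0, 0, 0, 0, 0], [0, 0, 0, 0, 0, 0], [0, 0, 0, 0, 0, 0], [0, 0, 0, 0, 0, 0]]], "gripper": 0.5, "force": 20}}

```text
time: 4.62
position: [0.391, -0.2729, 0.1032]
tool_rot: [0.173, 0.684, -0.181, 0.685]
ft_force: [0.5, 0.0, 0.5]
grip_width: 0.0194
```

{"api": "send_rows", "payload": {"steps": [[[0, 0, 0, 0, 0, 0], [0, 0, 0, 0, 0, 0], [0, 0, 0, 0, 0, 0], [0, 0, 0, 0, 0, 0], [2, 0, 0, 0, 0, 0], [2, 0, 0, 0, 0, 0], [1, 0, 0, 0, 0, 0], [0, 0, 0, 0, 0, 0]]]}}

```text
time: 5.28
position: [0.3924, -0.2752, 0.0527]
tool_rot: [0.172, 0.683, -0.182, 0.686]
ft_force: [-0.5, -0.1, -0.2]
grip_width: 0.0429
```

```bash
python3 - <<'E'
from h import *
st();tt([-166,-39,84],tool('y'))
E
```

```text
t 5.28 tcp [ 0.3924 -0.2752  0.0527] jig [-163.9  -39.6   52.7] toolx [ 0.009 -0.013 -1.   ] jaw [-0.007  1.    -0.014] F [-0.5 -0.1 -0.2] w 0.0429 q [-0.84  0.57  1.92 -0.02  0.63 -1.89]
   TIP jig [-164.2  -39.1   84.7]
shift cm [ 0.06  0.06 -0.21] turn [0.07 0.09 0.13] | rows shift>=0.0 turn>=0.1
```

{"api": "send_rows", "payload": {"steps": [[[0, 0, 0, 0, 0, 0], [0, 0, 0, 0, 0, 0], [0, 0, 0, 0, 0, 0], [0, 0, 0, 0, 0, 0], [0, 0, 0, 0, 0, 0]]], "gripper": 1, "force": 15}}

```text
time: 5.7
position: [0.3932, -0.276, 0.0542]
tool_rot: [0.171, 0.682, -0.183, 0.687]
ft_force: [-0.9, -1.2, -1.9]
grip_width: 0.018
```

```bash
python3 - <<'E'
from h import *
st()
E
```

```text
t 5.70 tcp [ 0.3932 -0.276   0.0542] jig [-162.9  -39.9   54.2] toolx [ 0.011 -0.014 -1.   ] jaw [-0.007  1.    -0.014] F [-0.9 -1.2 -1.9] w 0.0180 q [-0.84  0.57  1.92 -0.02  0.64 -1.89]
   TIP jig [-163.3  -39.4   86.2]
```

{"api": "send_rows", "payload": {"steps": [[[-0.67, 0, 0.03, 0, 0, 0], [-0.67, 0, 0.1, 0, 0, 0], [-0.65, 0, 0.17, 0, 0, 0], [-0.63, 0, 0.23, 0, 0, 0], [-0.6, 0, 0.3, 0, 0, 0], [-0.57, 0, 0.35, 0, 0, 0]]]}}

```text
time: 6.2
position: [0.4028, -0.2814, 0.0942]
tool_rot: [0.171, 0.683, -0.183, 0.686]
ft_force: [0.2, -2.8, -11.1]
grip_width: 0.0175
```

```bash
cat >> h.py <<'E'
def phi():
    o=get_obs();g=w2j(o["position"]-(OFF+.019)*R.from_quat(o["tool_rot"]).as_matrix()[:,0]);a=g-np.array([-96,0,103])
    print("grasp",g.round(1),"r %.1f phi %.3f"%(np.hypot(a[0],a[2]),np.arctan2(a[2],-a[0])))
E
python3 - <<'E'
from h import *
st();phi()
E
```

```text
t 6.20 tcp [ 0.4028 -0.2814  0.0942] jig [-151.9  -39.9   94.2] toolx [ 0.009 -0.015 -1.   ] jaw [-0.008  1.    -0.015] F [  0.2  -2.8 -11.1] w 0.0175 q [-0.83  0.5   1.87 -0.02  0.76 -1.88]
   TIP jig [-152.1  -39.5  126.2]
grasp [-152.3  -39.2  145.2] r 70.3 phi 0.643
```

{"api": "send_rows", "payload": {"steps": [[[-0.5, 0, 0.5, 0, 0, 0], [-0.5, 0, 0.53, 0, 0, 0], [-0.45, 0, 0.57, 0, 0, 0], [-0.4, 0, 0.6, 0, 0, 0], [-0.33, 0, 0.63, 0, 0, 0], [-0.28, 0, 0.65, 0, 0, 0], [-0.1, 0, 0.3, 0, 0, 0]]]}}

```text
time: 6.78
position: [0.431, -0.297, 0.1218]
tool_rot: [0.171, 0.69, -0.18, 0.68]
ft_force: [-3.6, -1.7, -6.4]
grip_width: 0.0174
```

```bash
python3 - <<'E'
from h import *
st();phi()
E
```

```text
t 6.78 tcp [ 0.431  -0.297   0.1218] jig [-119.6  -39.7  121.8] toolx [-0.011 -0.016 -1.   ] jaw [-0.012  1.    -0.016] F [-3.6 -1.7 -6.4] w 0.0174 q [-0.8   0.5   1.75 -0.02  0.9  -1.86]
   TIP jig [-119.3  -39.2  153.7]
grasp [-119.1  -38.8  172.7] r 73.5 phi 1.251
```

{"api": "send_rows", "payload": {"steps": [[[0.1, 0, 0.5, 0, 0, 0], [0.1, 0, 0.5, 0, 0, 0], [0, 0, 0.2, 0, 0, 0], [0, 0, 0, 0, 0, 0]]]}}

```text
time: 7.12
position: [0.431, -0.297, 0.1218]
tool_rot: [0.172, 0.7, -0.176, 0.67]
ft_force: [-0.2, -4.2, -11.2]
grip_width: 0.0175
```

```bash
python3 - <<'E'
from h import *
st();phi()
im,d=camera("side");cv2.imwrite("pics/side4.png",cv2.resize(im[120:300,130:330,::-1],None,fx=4,fy=3.3))
E
```

```text
t 7.12 tcp [ 0.431  -0.297   0.1218] jig [-119.7  -39.7  121.8] toolx [-0.04  -0.017 -0.999] jaw [-0.017  1.    -0.017] F [ -0.2  -4.2 -11.2] w 0.0175 q [-0.8   0.51  1.73 -0.03  0.94 -1.85]
   TIP jig [-118.4  -39.1  153.8]
grasp [-117.6  -38.8  172.7] r 73.0 phi 1.270
```

View pics/side4.png

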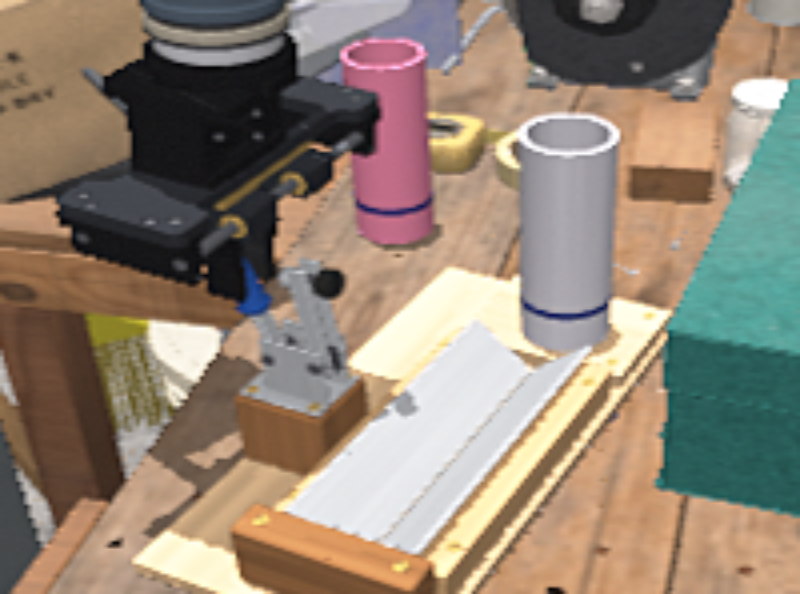

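The clamp arm is past upright and the handle is at its stop (about 1.2 rad or more). I'll release it and rise.

{"api": "send_rows", "payload": {"steps": [[[0, 0, 0, 0, 0, 0], [0, 0, 0, 0, 0, 0], [0, 0, 0, 0, 0, 0], [0, 0, 0, 0, 0, 0], [-1, 0, 0, 0, 0, 0], [-3, 0, 0, 0, 0, 0], [-4, 0, 0, 0, 0, 0], [-4, 0, 0, 0, 0, 0]]], "gripper": 0.4}}

```text
time: 7.83
position: [0.4385, -0.2944, 0.2439]
tool_rot: [0.176, 0.7, -0.174, 0.67]
ft_force: [0.1, -0.3, -0.4]
grip_width: 0.0516
```

```bash
python3 - <<'E'
from h import *
st()
im,d=camera("side");cv2.imwrite("pics/side5.png",cv2.resize(im[120:300,130:330,::-1],None,fx=4,fy=3.3));np.savez("/tmp/side5.npz",im=im,d=d)
im,d=camera("scene");cv2.imwrite("pics/scene5.png",im[:,:,::-1])
for t in (0,15,25): print(t);tt([0,140,240],tool('x',t))
E
```

```text
t 7.83 tcp [ 0.4385 -0.2944  0.2439] jig [-114.4  -33.7  243.9] toolx [-0.042 -0.008 -0.999] jaw [-0.014  1.    -0.008] F [ 0.1 -0.3 -0.4] w 0.0516 q [-0.79  0.36  1.58 -0.02  1.24 -1.85]
   TIP jig [-113.   -33.5  275.8]
0
shift cm [ 3.72 17.43 11.17] turn [15.13 -0.08  0.28] | rows shift>=4.2 turn>=12.7
15
shift cm [ 3.6  18.26 11.18] turn [15.    1.87  2.26] | rows shift>=4.4 turn>=12.8
25
shift cm [ 3.4  18.78 11.18] turn [14.8   3.17  3.57] | rows shift>=4.5 turn>=13.0
```

View pics/side5.png

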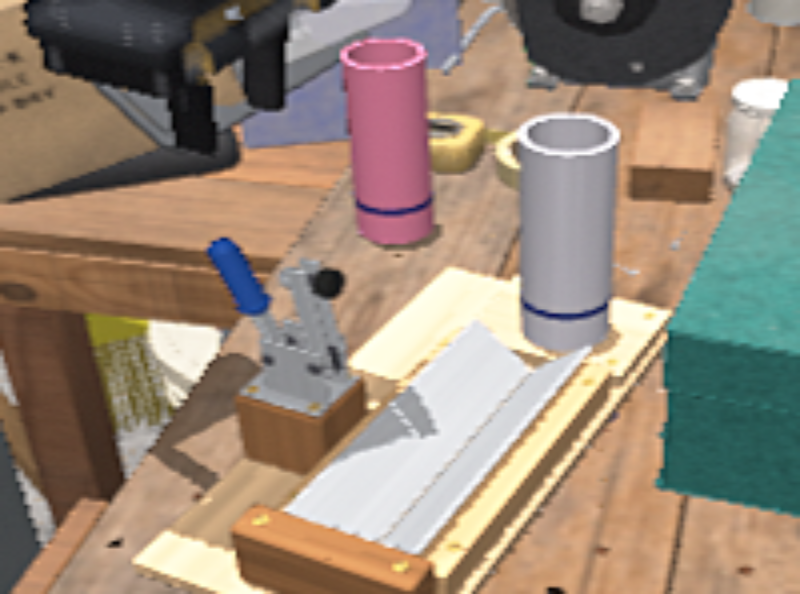

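View pics/scene5.png

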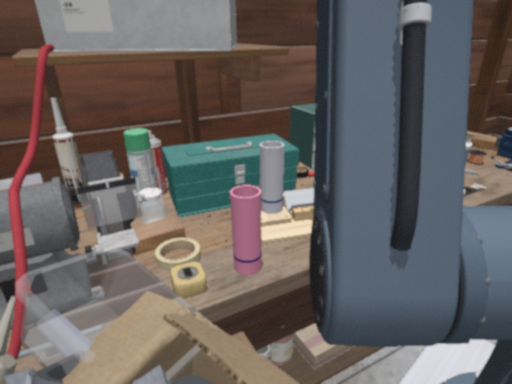

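Clamp fully open and free. Next I'll turn the gripper 90° and move above the tube with the tool leaning 25° towards -y.

{"api": "send_rows", "payload": {"steps": [[[0, 1.1, 0.7, 0.95, 0.2, 0.2], [0, 1.3, 0.6, 0.95, 0.2, 0.2], [0, 1.3, 0.5, 0.95, 0.2, 0.2], [0, 1.4, 0.3, 0.95, 0.2, 0.2], [0, 1.4, 0.2, 0.95, 0.2, 0.2], [0, 1.4, 0, 0.95, 0.2, 0.2], [0, 1.4, -0.1, 0.95, 0.2, 0.2], [0, 1.4, -0.2, 0.95, 0.2, 0.2]]], "gripper": 0.84, "force": 15}}

```text
time: 8.6
position: [0.5464, -0.2405, 0.2635]
tool_rot: [0.503, 0.596, -0.368, 0.506]
ft_force: [-0.2, -0.2, 0.7]
grip_width: 0.0153
```

```bash
python3 - <<'E'
from h import *
st()
print(w2j([.6232,-.2009,0]))
for t in (0,25): print(t);tt([0,146,245],tool('x',t))
E
```

```text
t 8.60 tcp [ 0.5464 -0.2405  0.2635] jig [-46.8  66.2 263.5] toolx [-0.096  0.206 -0.974] jaw [0.737 0.672 0.069] F [-0.2 -0.2  0.7] w 0.0153 q [-0.71  0.47  1.35  0.19  1.46 -0.98]
   TIP jig [-43.7  59.6 294.6]
[  0.6224 138.4339   0.    ]
0
shift cm [ 6.11  8.46 -1.45] turn [ 7.1  -2.24  0.14] | rows shift>=2.0 turn>=6.2
25
shift cm [ 6.09  9.39 -2.48] turn [6.89 1.73 1.67] | rows shift>=2.3 turn>=6.1
```

{"api": "send_rows", "payload": {"steps": [[[0.2, 1.2, -0.3, 0.95, 0.25, 0.25], [0.2, 1.2, -0.4, 0.95, 0.25, 0.25], [0.4, 1.2, -0.5, 0.95, 0.25, 0.25], [0.4, 1.2, -0.6, 0.95, 0.25, 0.25], [0.5, 1.2, -0.7, 0.95, 0.25, 0.25], [0.5, 1.2, -0.8, 0.95, 0.25, 0.2], [0.5, 0.9, -0.8, 0.9, 0.2, 0.2], [0, 0, 0, 0, 0, 0]]]}}

```text
time: 9.27
position: [0.6416, -0.1978, 0.2605]
tool_rot: [0.733, 0.424, -0.459, 0.27]
ft_force: [-0.2, -0.7, -0.5]
grip_width: 0.0143
```

```bash
python3 - <<'E'
from h import *
st()
tt([0,146,245],tool('x',25))
for n in ("wrist","side"):
    o=get_obs()
    im,d=camera(n);cv2.imwrite(f"pics/{n}6.png",im[:,:,::-1]);np.savez(f"/tmp/{n}6.npz",im=im,d=d,p=o["position"],r=o["tool_rot"])
E
```

```text
t 9.27 tcp [ 0.6416 -0.1978  0.2605] jig [ 15.1 150.1 260.5] toolx [ 0.008  0.433 -0.901] jaw [ 1.    -0.005  0.006] F [-0.2 -0.7 -0.5] w 0.0143 q [-0.69  0.53  1.32  0.45  1.39 -0.28]
   TIP jig [ 14.9 136.3 289.3]
shift cm [ 4.4  -1.55  1.08] turn [-0.02 -0.11 -0.07] | rows shift>=1.1 turn>=0.1
```

View pics/wrist6.png

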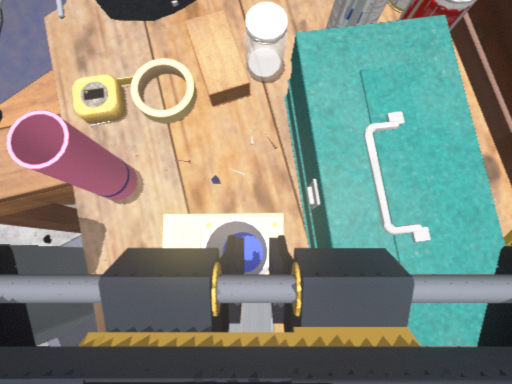

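View pics/side6.png

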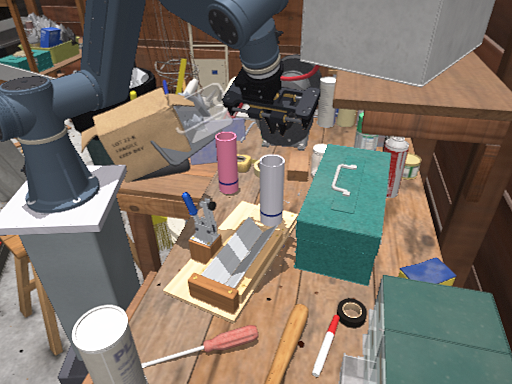

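Wrist view: the tube's rim shows at about (238,240), left of the fingers because the tool is 15 mm too far along +x. I'll fit the rim circle.

```bash
python3 - <<'E'
from h import *
from scipy.optimize import least_squares
z=np.load("/tmp/wrist6.npz");p=camera_params("wrist");K=p["intrinsics"];T=p["T_tool_cam"];v,u=np.mgrid[:384,:512];d=z["d"]
P=np.stack([(u-K[0,2])/K[0,0]*d,(v-K[1,2])/K[1,1]*d,d],-1)@T[:3,:3].T+T[:3,3]
P=P@R.from_quat(z["r"]).as_matrix().T+z["p"];Q=w2j(P.reshape(-1,3)).reshape(P.shape)
m=(Q[...,2]>198)&(Q[...,2]<213)&(abs(Q[...,0])<45)&(abs(Q[...,1]-140)<50)&(d>0)&(v<300)
q=Q[m];print(m.sum(),q.min(0),q.max(0))
f=least_squares(lambda a:np.hypot(q[:,0]-a[0],q[:,1]-a[1])-28,[0,139],loss="soft_l1");print(f.x,np.abs(f.fun).mean())
z=np.load("/tmp/side6.npz");P=cloud("side",z["im"],z["d"]);Q=w2j(P.reshape(-1,3)).reshape(P.shape)
m=(Q[...,2]>203)&(Q[...,2]<213)&(abs(Q[...,0])<45)&(abs(Q[...,1]-140)<50);q=Q[m];print(m.sum(),q[:,2].mean())
f=least_squares(lambda a:np.hypot(q[:,0]-a[0],q[:,1]-a[1])-28,[0,139],loss="soft_l1");print("side",f.x)
E
```

```text
598 [-30.3624 121.2244 198.0167] [ 25.0395 168.6232 209.0252]
[ -1.6402 138.3898] 1.1672033974541056
115 205.66470726987325
side [  1.3677 137.0098]
```

```bash
python3 - <<'E'
from h import *
st()
tt([0,123,229],tool('x',25));tt([0,142,188],tool('x',25))
E
```

```text
t 9.37 tcp [ 0.6407 -0.1986  0.2608] jig [ 14.7 149.1 260.8] toolx [ 0.007  0.431 -0.902] jaw [ 1.    -0.001  0.007] F [-0.1 -0.1 -0.1] w 0.0139 q [-0.69  0.53  1.32  0.45  1.39 -0.28]
   TIP jig [ 14.5 135.3 289.7]
shift cm [ 4.94 -1.51  3.75] turn [ 0.02 -0.09 -0.07] | rows shift>=1.2 turn>=0.1
shift cm [ 9.46 -1.55  3.81] turn [ 0.02 -0.09 -0.07] | rows shift>=2.3 turn>=0.1
```

{"api": "send_rows", "payload": {"steps": [[[0.5, -0.5, 1.2, 0, -0.1, -0.1], [1.2, -0.5, 1.2, 0, 0, 0], [1.5, -0.4, 1, 0, 0, 0], [1.2, -0.1, 0.3, 0, 0, 0], [0.3, 0, 0, 0, 0, 0], [0, 0, 0, 0, 0, 0]]]}}

```text
time: 9.87
position: [0.6162, -0.2068, 0.201]
tool_rot: [0.723, 0.429, -0.465, 0.278]
ft_force: [-0.7, 0.1, 0.7]
grip_width: 0.0136
```

```bash
python3 - <<'E'
from h import *
st()
tt([0,123,229],tool('x',25));tt([0,142,188],tool('x',25))
for n in ("wrist","side"):
    im,d=camera(n)
    if n=="side": im=cv2.resize(im[60:240,180:360],None,fx=3.3,fy=3.3)
    cv2.imwrite(f"pics/{n}7.png",im[:,:,::-1])
E
```

```text
t 9.87 tcp [ 0.6162 -0.2068  0.201 ] jig [ -2.6 129.8 201. ] toolx [-0.004  0.414 -0.91 ] jaw [1.    0.016 0.002] F [-0.7  0.1  0.7] w 0.0136 q [-0.71  0.57  1.42  0.44  1.28 -0.37]
   TIP jig [ -2.5 116.6 230.1]
shift cm [ 0.36  0.27 -0.56] turn [0.14 0.09 0.04] | rows shift>=0.1 turn>=0.1
shift cm [ 4.88  0.29 -0.6 ] turn [0.14 0.09 0.04] | rows shift>=1.2 turn>=0.1
```

View pics/wrist7.png

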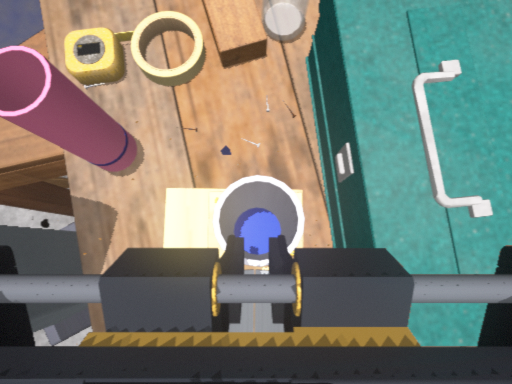

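View pics/side7.png

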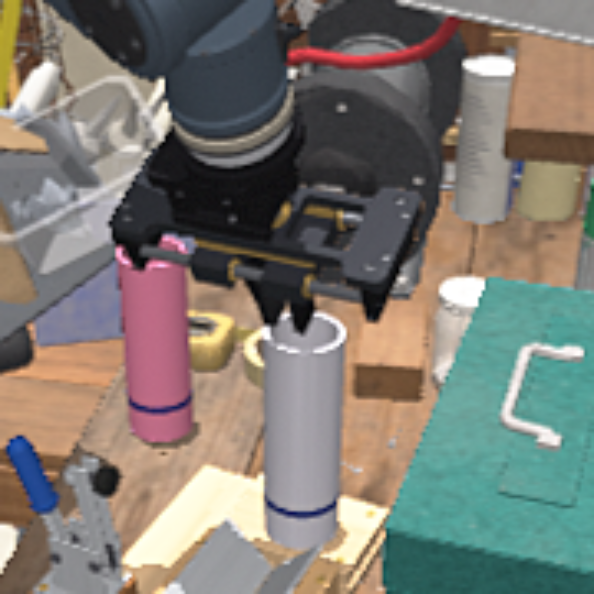

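{"api": "send_rows", "payload": {"steps": [[[0.6, 0.1, -0.3, 0.1, 0.1, 0], [1, 0.1, -0.2, 0, 0, 0], [1.2, 0.1, -0.1, 0, 0, 0], [1.2, 0, 0, 0, 0, 0], [0.8, 0, 0, 0, 0, 0], [0, 0, 0, 0, 0, 0]]]}}

```text
time: 10.47
position: [0.6355, -0.185, 0.16]
tool_rot: [0.728, 0.427, -0.461, 0.274]
ft_force: [-0.9, -0.3, 0.4]
grip_width: 0.0136
```

```bash
python3 - <<'E'
from h import *
st()
tt([0,142,188],tool('x',25))
E
```

```text
t 10.47 tcp [ 0.6355 -0.185   0.16  ] jig [  3.5 158.3 160. ] toolx [ 0.003  0.424 -0.906] jaw [1.    0.006 0.006] F [-0.9 -0.3  0.4] w 0.0136 q [-0.67  0.63  1.44  0.47  1.19 -0.37]
   TIP jig [  3.5 144.7 189. ]
shift cm [-0.02 -0.36  0.29] turn [ 0.08 -0.01 -0.03] | rows shift>=0.1 turn>=0.1
```

{"api": "send_rows", "payload": {"steps": [[[0, -0.3, 0.2, 0, 0, 0], [0, 0, 0, 0, 0, 0], [0, 0, 0, 0, 0, 0]]]}}

```text
time: 10.72
position: [0.6315, -0.1839, 0.1575]
tool_rot: [0.727, 0.428, -0.462, 0.274]
ft_force: [0.9, -0.1, -0.8]
grip_width: 0.0137
```

{"api": "send_rows", "payload": {"steps": [[[0, 0, 0, 0, 0, 0], [0, 0, 0, 0, 0, 0], [0, 0, 0, 0, 0, 0], [0, 0, 0, 0, 0, 0], [0, 0, 0, 0, 0, 0]]], "gripper": 0, "force": 15}}

```text
time: 11.13
position: [0.6313, -0.185, 0.1584]
tool_rot: [0.727, 0.427, -0.462, 0.275]
ft_force: [-0.1, 0.9, -0.3]
grip_width: 0.026
```

```bash
python3 - <<'E'
from h import *
st()
im,d=camera("wrist");cv2.imwrite("pics/wrist8.png",im[:,:,::-1])
E
```

```text
t 11.13 tcp [ 0.6313 -0.185   0.1584] jig [ -0.1 156.3 158.4] toolx [ 0.001  0.423 -0.906] jaw [1.    0.007 0.005] F [-0.1  0.9 -0.3] w 0.0260 q [-0.68  0.62  1.45  0.47  1.18 -0.38]
   TIP jig [ -0.1 142.7 187.4]
```

View pics/wrist8.png

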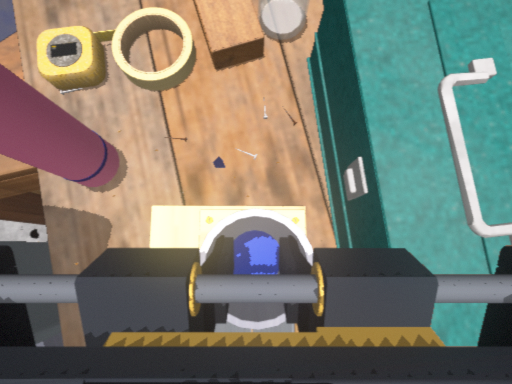

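{"api": "send_rows", "payload": {"steps": [[[0, 0, 0, 0, 0, 0], [0, 0, 0, 0, 0, 0], [0, 0, 0, 0, 0, 0]]]}}

```text
time: 11.43
position: [0.6314, -0.185, 0.1584]
tool_rot: [0.727, 0.427, -0.462, 0.275]
ft_force: [-0.4, -0.2, -1.3]
grip_width: 0.0261
```

```bash
python3 - <<'E'
from h import *
st()
E
```

```text
t 11.43 tcp [ 0.6314 -0.185   0.1584] jig [ -0.1 156.3 158.4] toolx [ 0.002  0.423 -0.906] jaw [1.    0.007 0.005] F [-0.4 -0.2 -1.3] w 0.0261 q [-0.68  0.62  1.45  0.47  1.18 -0.38]
   TIP jig [ -0.1 142.8 187.4]
```

Expanded and seated in the bore with the opening steady at 26 mm. Next: a script to compute the tilt waypoints.

```bash
cat >> h.py <<'E'
YP=108.;LP=169.5;SP=10.
def Pp(a):
    a=np.deg2rad(a);return np.array([0,YP+30*np.cos(a)-LP*np.sin(a),27+30*np.sin(a)+LP*np.cos(a)])
def curP():
    o=get_obs();return w2j(o["position"]-(OFF+SP/1000)*R.from_quat(o["tool_rot"]).as_matrix()[:,0])
def alpha():
    p=curP();aa=np.linspace(-5,95,1001);D=[np.hypot(*(Pp(a)-p)[1:]) for a in aa];i=int(np.argmin(D));return aa[i],D[i],p
def beta():
    x=J.inv().apply(R.from_quat(get_obs()["tool_rot"]).as_matrix()[:,0]);return np.rad2deg(np.arctan2(x[1],-x[2]))
def plan(wps):
    "wps: list of (alpha,beta) or ((y,z),beta)"
    o=get_obs();pos=o["position"];rot=R.from_quat(o["tool_rot"])
    for a,b in wps:
        r2=tool('x',b);pj=Pp(a) if np.isscalar(a) else np.array([0,*a])
        p2=j2w(pj)+(OFF+SP/1000)*r2.as_matrix()[:,0]
        print(np.r_[rot.inv().apply(p2-pos)*100,(rot.inv()*r2).as_rotvec(degrees=True)/6].round(2).tolist());pos,rot=p2,r2
E
python3 - <<'E'
from h import *
print(alpha(),beta());plan([(a,25) for a in (2,5,8,11,14,17,20)])
E
```

```text
(np.float64(-0.1999999999999993), np.float64(0.07609601856823132), array([ -0.1311, 138.543 , 196.4529])) 25.026223362076696
[-0.36, 0.0, 0.55, 0.08, -0.0, -0.01]
[-0.47, 0.0, 0.77, 0.0, 0.0, 0.0]
[-0.43, -0.0, 0.79, 0.0, 0.0, 0.0]
[-0.39, 0.0, 0.81, 0.0, 0.0, 0.0]
[-0.35, -0.0, 0.83, 0.0, 0.0, 0.0]
[-0.3, 0.0, 0.85, 0.0, 0.0, 0.0]
[-0.26, 0.0, 0.86, 0.0, 0.0, 0.0]
```

{"api": "send_rows", "payload": {"steps": [[[-0.36, 0, 0.55, 0, 0, 0], [-0.47, 0, 0.77, 0, 0, 0], [-0.43, 0, 0.79, 0, 0, 0], [-0.4, 0, 0.8, 0, 0, 0], [-0.35, 0, 0.83, 0, 0, 0]]]}}

```text
time: 11.85
position: [0.6108, -0.2236, 0.1629]
tool_rot: [0.728, 0.427, -0.46, 0.275]
ft_force: [0.5, 0.3, 0.4]
grip_width: 0.0288
```

```bash
python3 - <<'E'
from h import *
st();a=alpha();print(a,beta());plan([(a[0]+k,25) for k in (3,6,9,12,15,18,21,24)])
im,d=camera("side");cv2.imwrite("pics/side9.png",cv2.resize(im[60:300,150:350,::-1],None,fx=2.5,fy=2.5))
E
```

```text
t 11.85 tcp [ 0.6108 -0.2236  0.1629] jig [  0.9 112.6 162.9] toolx [ 0.003  0.425 -0.905] jaw [1.    0.009 0.008] F [0.5 0.3 0.4] w 0.0288 q [-0.75  0.62  1.45  0.46  1.22 -0.43]
   TIP jig [  0.8  99.  191.9]
(np.float64(14.400000000000002), np.float64(2.32504496207051), array([  0.8129,  94.7133, 200.9527])) 25.1699487581677
[-0.08, -0.1, 0.94, 0.11, -0.03, -0.03]
[-0.25, 0.0, 0.87, 0.0, 0.0, 0.0]
[-0.2, -0.0, 0.88, 0.0, 0.0, 0.0]
[-0.16, 0.0, 0.89, 0.0, 0.0, 0.0]
[-0.11, -0.0, 0.89, 0.0, 0.0, 0.0]
[-0.07, 0.0, 0.9, 0.0, 0.0, 0.0]
[-0.02, -0.0, 0.9, 0.0, 0.0, 0.0]
[0.03, 0.0, 0.9, 0.0, 0.0, 0.0]
```

View pics/side9.png

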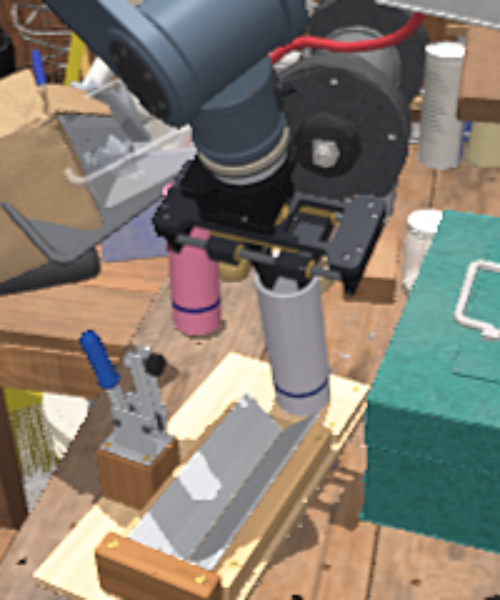

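The tube is tilting with the gripper, about 14°, foot on the landing. I'll continue.

{"api": "send_rows", "payload": {"steps": [[[-0.05, -0.1, 0.9, 0.1, 0, 0], [-0.25, 0, 0.87, 0, 0, 0], [-0.2, 0, 0.88, 0, 0, 0], [-0.16, 0, 0.89, 0, 0, 0], [-0.11, 0, 0.89, 0, 0, 0], [-0.07, 0, 0.9, 0, 0, 0]]]}}

```text
time: 12.4
position: [0.5827, -0.2751, 0.1496]
tool_rot: [0.732, 0.422, -0.461, 0.271]
ft_force: [0.5, 1.1, -0.8]
grip_width: 0.0302
```

```bash
python3 - <<'E'
from h import *
st();a=alpha();print(a,beta());plan([(a[0]+k,25) for k in (3,6,9,12,15,18,21,24)])
E
```

```text
t 12.40 tcp [ 0.5827 -0.2751  0.1496] jig [  1.8  54.  149.6] toolx [ 0.009  0.428 -0.904] jaw [ 1.    -0.006  0.007] F [ 0.5  1.1 -0.8] w 0.0302 q [-0.84  0.64  1.44  0.45  1.23 -0.51]
   TIP jig [  1.5  40.3 178.6]
(np.float64(34.2), np.float64(3.8685284439792635), array([  1.3864,  36.0067, 187.6047])) 25.32269194117863
[0.39, -0.18, 0.94, -0.02, -0.05, -0.09]
[0.06, 0.0, 0.9, 0.0, 0.0, 0.0]
[0.1, -0.0, 0.9, 0.0, 0.0, 0.0]
[0.15, -0.0, 0.89, 0.0, 0.0, 0.0]
[0.2, 0.0, 0.88, 0.0, 0.0, 0.0]
[0.24, 0.0, 0.87, 0.0, 0.0, 0.0]
[0.29, -0.0, 0.85, 0.0, 0.0, 0.0]
[0.33, -0.0, 0.84, 0.0, 0.0, 0.0]
```

{"api": "send_rows", "payload": {"steps": [[[0.4, -0.15, 0.9, 0, 0, -0.1], [0.06, 0, 0.9, 0, 0, 0], [0.1, 0, 0.9, 0, 0, 0]]]}}

```text
time: 12.65
position: [0.5709, -0.298, 0.135]
tool_rot: [0.731, 0.424, -0.461, 0.27]
ft_force: [0.3, 1.2, 1.8]
grip_width: 0.0297
```

```bash
python3 - <<'E'
from h import *
st();a=alpha();print(a,beta());plan([(a[0]+k,25) for k in (3,6,9,12,15,18,21,24)])
im,d=camera("side");cv2.imwrite("pics/side10.png",cv2.resize(im[110:270,180:320,::-1],None,fx=4,fy=3.7))
E
```

```text
t 12.65 tcp [ 0.5709 -0.298   0.135 ] jig [  2.7  28.1 135. ] toolx [ 0.004  0.428 -0.904] jaw [ 1.    -0.004  0.003] F [0.3 1.2 1.8] w 0.0297 q [-0.87  0.67  1.43  0.44  1.23 -0.55]
   TIP jig [  2.6  14.4 163.9]
(np.float64(43.900000000000006), np.float64(3.585203479325825), array([  2.5117,  10.1444, 172.9501])) 25.371100570346858
[0.51, -0.27, 0.87, -0.02, -0.06, -0.04]
[0.21, 0.0, 0.88, 0.0, 0.0, 0.0]
[0.25, 0.0, 0.86, 0.0, 0.0, 0.0]
[0.3, -0.0, 0.85, 0.0, 0.0, 0.0]
[0.34, -0.0, 0.83, 0.0, 0.0, 0.0]
[0.39, -0.0, 0.81, 0.0, 0.0, 0.0]
[0.43, 0.0, 0.79, 0.0, 0.0, 0.0]
[0.47, 0.0, 0.77, 0.0, 0.0, 0.0]
```

View pics/side10.png

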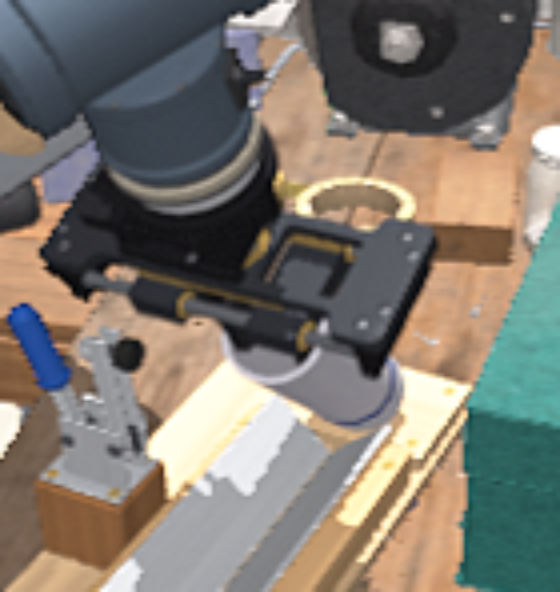

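{"api": "send_rows", "payload": {"steps": [[[0.45, -0.2, 0.87, 0, 0, 0], [0.25, 0, 0.88, 0, 0, 0], [0.27, 0, 0.86, 0, 0, 0], [0.3, 0, 0.85, 0, 0, 0]]]}}

```text
time: 13.03
position: [0.5549, -0.3241, 0.1102]
tool_rot: [0.731, 0.424, -0.461, 0.271]
ft_force: [-1.3, 0.0, 4.5]
grip_width: 0.0284
```

```bash
python3 - <<'E'
from h import *
st();a=alpha();print(a,beta());plan([(a[0]+.5*k,25+6*k) for k in (1,2,3,4,5,6,7)])
im,d=camera("side");cv2.imwrite("pics/side11.png",cv2.resize(im[110:270,180:320,::-1],None,fx=4,fy=3.7))
E
```

```text
t 13.03 tcp [ 0.5549 -0.3241  0.1102] jig [  1.6  -2.4 110.2] toolx [ 0.007  0.428 -0.904] jaw [ 1.    -0.004  0.006] F [-1.3  0.   4.5] w 0.0284 q [-0.92  0.71  1.44  0.44  1.21 -0.6 ]
   TIP jig [  1.4 -16.1 139.1]
(np.float64(56.7), np.float64(4.349066211114315), array([  1.3187, -20.3685, 148.1113])) 25.33716822770278
[0.44, -0.16, -0.43, -0.01, 0.94, -0.06]
[0.02, -0.0, -0.29, 0.0, 1.0, 0.0]
[0.01, -0.0, -0.29, -0.0, 1.0, -0.0]
[-0.01, 0.0, -0.29, 0.0, 1.0, 0.0]
[-0.02, -0.0, -0.29, 0.0, 1.0, -0.0]
[-0.04, 0.0, -0.29, 0.0, 1.0, 0.0]
[-0.05, -0.0, -0.29, 0.0, 1.0, -0.0]
```

View pics/side11.png

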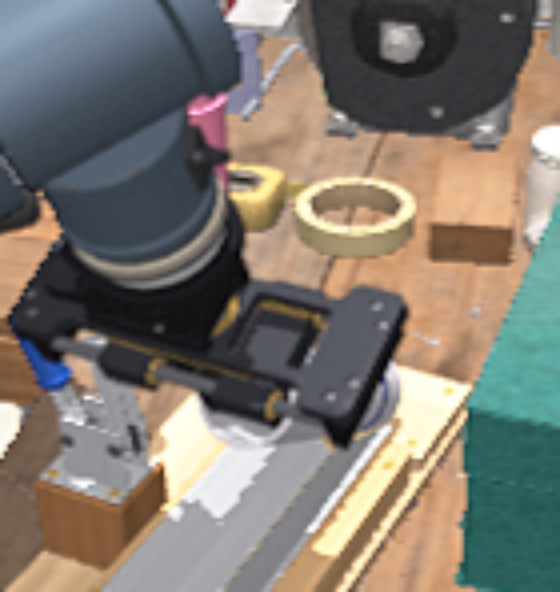

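{"api": "send_rows", "payload": {"steps": [[[0.2, -0.15, -0.4, 0, 0.95, 0], [0, 0, -0.3, 0, 1, 0], [0, 0, -0.3, 0, 1, 0]]]}}

```text
time: 13.33
position: [0.5593, -0.3169, 0.1137]
tool_rot: [0.793, 0.461, -0.342, 0.207]
ft_force: [-1.0, -1.3, -0.2]
grip_width: 0.0293
```

```bash
python3 - <<'E'
from h import *
st();a=alpha();print(a,beta());b=beta();plan([(a[0]+.5*k,b+6*k) for k in (1,2,3,4,5,6,7)])
im,d=camera("side");cv2.imwrite("pics/side12.png",cv2.resize(im[110:270,160:300,::-1],None,fx=4,fy=3.7))
E
```

```text
t 13.33 tcp [ 0.5593 -0.3169  0.1137] jig [  1.9   6.  113.7] toolx [ 0.009  0.681 -0.733] jaw [1.    0.001 0.014] F [-1.  -1.3 -0.2] w 0.0293 q [-1.02  0.8   1.4   0.65  1.4  -0.79]
   TIP jig [  1.6 -15.7 137.1]
(np.float64(58.1), np.float64(3.4738972335024356), array([  1.5086, -22.5415, 144.4578])) 42.891074320119195
[0.34, -0.19, -0.31, 0.1, 1.0, -0.08]
[-0.02, -0.0, -0.29, -0.0, 1.0, -0.0]
[-0.04, -0.0, -0.29, 0.0, 1.0, 0.0]
[-0.05, 0.0, -0.29, 0.0, 1.0, 0.0]
[-0.07, -0.0, -0.3, -0.0, 1.0, -0.0]
[-0.08, 0.0, -0.3, 0.0, 1.0, 0.0]
[-0.09, -0.0, -0.31, -0.0, 1.0, -0.0]
```

View pics/side12.png

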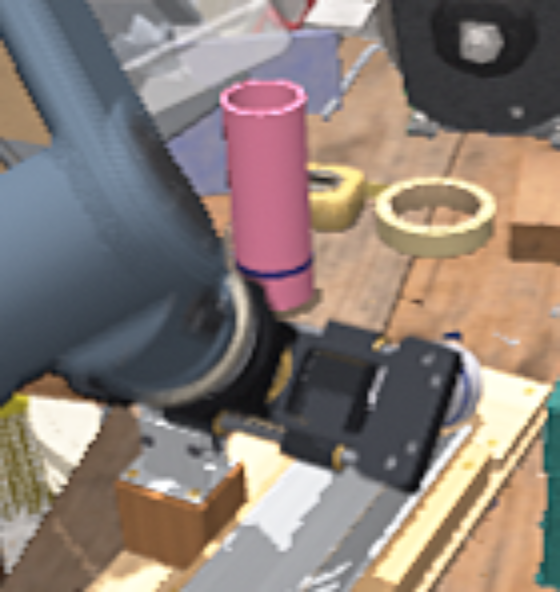

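{"api": "send_rows", "payload": {"steps": [[[0.3, -0.2, -0.3, 0.1, 1, -0.1], [0, 0, -0.3, 0, 1, 0], [0, 0, -0.3, 0, 1, 0], [0, 0, -0.25, 0, 0.8, 0]]]}}

```text
time: 13.72
position: [0.56, -0.3137, 0.114]
tool_rot: [0.845, 0.491, -0.184, 0.105]
ft_force: [-0.8, -1.4, -2.0]
grip_width: 0.0311
```

```bash
python3 - <<'E'
from h import *
st();a=alpha();print(a,beta());b=beta();plan([(a[0]+2.5*k,b-.5*k) for k in (1,2,3,4,5,6,7)])
im,d=camera("side");cv2.imwrite("pics/side13.png",cv2.resize(im[110:290,120:300,::-1],None,fx=3.3,fy=3.3))
E
```

```text
t 13.72 tcp [ 0.56   -0.3137  0.114 ] jig [  0.9   9.2 114. ] toolx [ 0.003  0.91  -0.414] jaw [ 1.    -0.005 -0.003] F [-0.8 -1.4 -2. ] w 0.0311 q [-1.11  0.98  1.33  0.86  1.67 -0.91]
   TIP jig [  0.9 -20.  127.3]
(np.float64(62.7), np.float64(0.20291869030265755), array([  0.827, -29.064, 131.398])) 65.52886905161934
[-0.13, -0.09, 0.76, -0.05, -0.08, -0.03]
[-0.11, -0.0, 0.78, 0.0, -0.08, -0.0]
[-0.07, 0.0, 0.78, -0.0, -0.08, 0.0]
[-0.03, -0.0, 0.79, 0.0, -0.08, -0.0]
[0.0, 0.0, 0.79, 0.0, -0.08, -0.0]
[0.04, -0.0, 0.79, 0.0, -0.08, -0.0]
[0.08, 0.0, 0.78, 0.0, -0.08, -0.0]
```

View pics/side13.png

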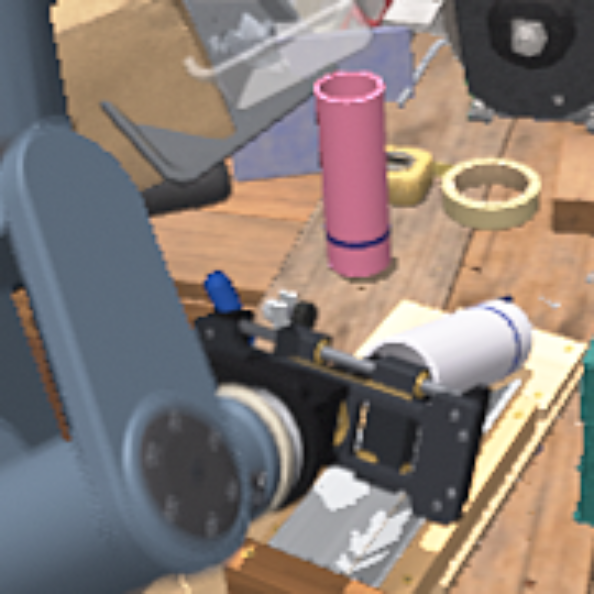

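{"api": "send_rows", "payload": {"steps": [[[-0.1, -0.1, 0.76, 0, -0.1, 0], [-0.1, 0, 0.78, 0, -0.1, 0], [-0.05, 0, 0.78, 0, -0.1, 0], [0, 0, 0.78, 0, -0.1, 0]]]}}

```text
time: 14.1
position: [0.5514, -0.3262, 0.0811]
tool_rot: [0.839, 0.489, -0.207, 0.116]
ft_force: [0.9, 0.5, -0.6]
grip_width: 0.0307
```

```bash
python3 - <<'E'
from h import *
st();a=alpha();print(a,beta());b=beta();plan([(a[0]+1.7*k,b-3*k) for k in (1,2,3,4,5,6,7)])
im,d=camera("side");cv2.imwrite("pics/side14.png",cv2.resize(im[110:290,120:300,::-1],None,fx=3.3,fy=3.3))
E
```

```text
t 14.10 tcp [ 0.5514 -0.3262  0.0811] jig [-0.4 -6.  81.1] toolx [ 0.001  0.887 -0.462] jaw [ 1.    -0.005 -0.008] F [ 0.9  0.5 -0.6] w 0.0307 q [-1.12  1.01  1.32  0.82  1.62 -0.92]
   TIP jig [ -0.4 -34.4  95.8]
(np.float64(74.10000000000001), np.float64(3.9884889061044833), array([ -0.4206, -43.2532, 100.4569])) 62.50426340946162
[-0.38, 0.05, 0.73, -0.09, -0.5, -0.0]
[0.06, -0.0, 0.73, -0.0, -0.5, 0.0]
[0.1, 0.0, 0.72, 0.0, -0.5, 0.0]
[0.14, 0.0, 0.71, 0.0, -0.5, 0.0]
[0.18, 0.0, 0.7, -0.0, -0.5, -0.0]
[0.22, -0.0, 0.68, 0.0, -0.5, -0.0]
[0.25, -0.0, 0.66, 0.0, -0.5, 0.0]
```

View pics/side14.png

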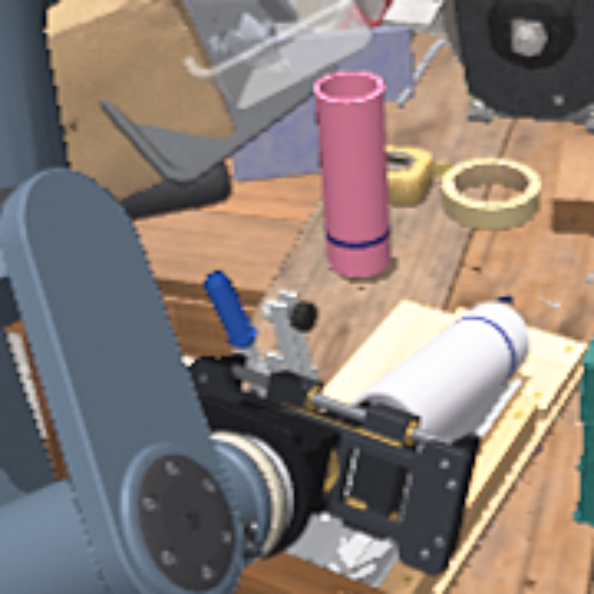

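{"api": "send_rows", "payload": {"steps": [[[-0.3, 0, 0.73, 0, -0.5, 0], [0.05, 0, 0.73, 0, -0.5, 0], [0.1, 0, 0.72, 0, -0.5, 0], [0.1, 0, 0.7, 0, -0.5, 0]]]}}

```text
time: 14.48
position: [0.5437, -0.339, 0.0577]
tool_rot: [0.811, 0.475, -0.297, 0.169]
ft_force: [-0.6, 0.3, 0.8]
grip_width: 0.0302
```

```bash
python3 - <<'E'
from h import *
st();a=alpha();print(a,beta());b=beta();p=a[2];
plan([((p[1]-1*k,p[2]+(61-p[2])*k/4),b-2*k) for k in (1,2,3,4)])
im,d=camera("side");cv2.imwrite("pics/side15.png",cv2.resize(im[110:290,120:300,::-1],None,fx=3.3,fy=3.3))
E
```

```text
t 14.48 tcp [ 0.5437 -0.339   0.0577] jig [ -0.8 -20.9  57.7] toolx [-0.004  0.766 -0.642] jaw [ 1.    -0.001 -0.007] F [-0.6  0.3  0.8] w 0.0302 q [-1.09  0.94  1.35  0.7   1.46 -0.88]
   TIP jig [ -0.7 -45.4  78.2]
(np.float64(80.30000000000001), np.float64(1.0679673195388613), array([ -0.6492, -53.0672,  84.6518])) 50.032444956574864
[0.3, 0.09, 0.66, -0.06, -0.33, 0.04]
[0.32, 0.0, 0.65, -0.0, -0.33, 0.0]
[0.34, -0.0, 0.64, 0.0, -0.33, 0.0]
[0.35, -0.0, 0.63, -0.0, -0.33, -0.0]
```

View pics/side15.png

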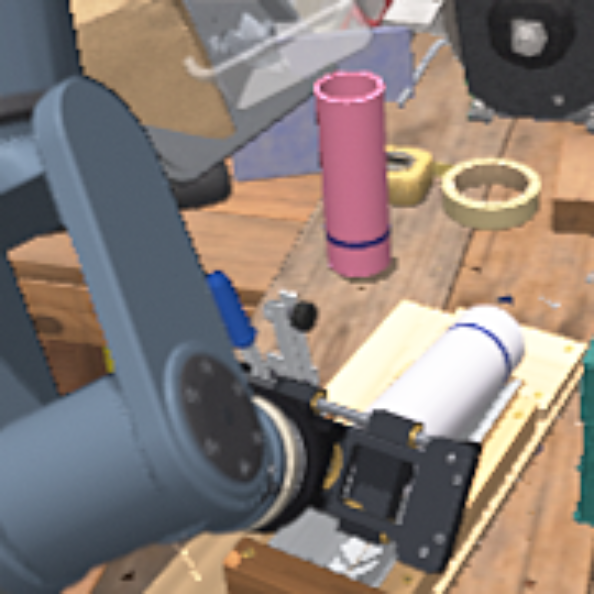

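{"api": "send_rows", "payload": {"steps": [[[0.3, 0.1, 0.65, 0, -0.3, 0], [0.3, 0, 0.6, 0, -0.3, 0], [0.3, 0, 0.55, 0, -0.3, 0], [0, 0, 0, 0, 0, 0]]]}}

```text
time: 14.87
position: [0.5405, -0.3442, 0.0402]
tool_rot: [0.793, 0.468, -0.338, 0.196]
ft_force: [0.4, 1.3, -1.4]
grip_width: 0.0312
```

```bash
python3 - <<'E'
from h import *
st();b=beta();p=curP();print(p,b)
plan([((p[1]-1*k,p[2]+(60-p[2])*k/3),b) for k in (1,2,3)])
im,d=camera("side");P=cloud("side",im,d);Q=w2j(P.reshape(-1,3)).reshape(P.shape)
m=(abs(Q[...,0])<10)&(Q[...,1]>-60)&(Q[...,1]<120)&(Q[...,2]>70)&(Q[...,2]<135)&(im.min(-1)>110)
q=Q[m]
for y0 in range(-60,120,15):
    s=q[(q[:,1]>=y0)&(q[:,1]<y0+15)]
    if len(s)>3: print(y0,len(s),"top z %.1f"%np.percentile(s[:,2],90))
E
```

```text
t 14.87 tcp [ 0.5405 -0.3442  0.0402] jig [ -1.1 -27.   40.2] toolx [-0.008  0.695 -0.719] jaw [ 1.     0.006 -0.006] F [ 0.4  1.3 -1.4] w 0.0312 q [-1.07  0.93  1.37  0.64  1.37 -0.86]
   TIP jig [ -0.9 -49.3  63.2]
[ -0.7762 -56.2212  70.3734] 43.99743487420067
[0.18, 0.11, 0.31, 0.0, -0.0, 0.08]
[0.18, 0.0, 0.31, 0.0, 0.0, 0.0]
[0.18, -0.0, 0.31, 0.0, 0.0, 0.0]
-30 34 top z 96.2
-15 37 top z 95.9
0 34 top z 94.9
15 36 top z 93.9
30 33 top z 93.2
45 30 top z 92.1
60 31 top z 91.4
75 32 top z 90.8
90 19 top z 89.8
105 31 top z 89.1
```

Depth along the tube's top gives a 3° slope, with its end about 8 mm above seated. I'll lower the last bit slowly.

{"api": "send_rows", "payload": {"steps": [[[0.18, 0.1, 0.31, 0, 0, 0.1], [0.18, 0, 0.31, 0, 0, 0], [0.15, 0, 0.25, 0, 0, 0], [0, 0, 0, 0, 0, 0]]]}}

```text
time: 15.25
position: [0.5397, -0.3458, 0.0335]
tool_rot: [0.797, 0.465, -0.333, 0.195]
ft_force: [-0.5, 0.7, -1.4]
grip_width: 0.0329
```

```bash
cat >> h.py <<'E'
def topz():
    im,d=camera("side");P=cloud("side",im,d);Q=w2j(P.reshape(-1,3)).reshape(P.shape)
    m=(abs(Q[...,0])<10)&(Q[...,1]>-135)&(Q[...,1]<120)&(Q[...,2]>70)&(Q[...,2]<135)&(im.min(-1)>110)
    q=Q[m]
    print([(y0,len(s),round(float(np.percentile(s[:,2],90)),1)) for y0 in range(-135,120,15) for s in [q[(q[:,1]>=y0)&(q[:,1]<y0+15)]] if len(s)>3])
    return im,Q
E
python3 - <<'E'
from h import *
st();b=beta();p=curP();print(p,b)
topz()
E
```

```text
t 15.25 tcp [ 0.5397 -0.3458  0.0335] jig [ -1.  -28.8  33.5] toolx [ 0.002  0.703 -0.711] jaw [ 1.    -0.002  0.001] F [-0.5  0.7 -1.4] w 0.0329 q [-1.08  0.94  1.37  0.65  1.36 -0.88]
   TIP jig [ -1.1 -51.3  56.3]
[ -1.0728 -58.3154  63.3881] 44.65609459992192
[(-45, 11, 91.7), (-30, 37, 92.0), (-15, 42, 91.5), (0, 36, 91.7), (15, 37, 91.6), (30, 33, 91.4), (45, 37, 91.0), (60, 32, 90.7), (75, 30, 90.4), (90, 25, 90.1), (105, 32, 90.3)]
```

{"api": "send_rows", "payload": {"steps": [[[0.12, 0, 0.14, 0, 0, 0], [0.12, 0, 0.14, 0, 0, 0], [0, 0, 0, 0, 0, 0]]]}}

```text
time: 15.55
position: [0.5399, -0.3457, 0.0337]
tool_rot: [0.799, 0.465, -0.329, 0.193]
ft_force: [0.8, 0.8, -1.9]
grip_width: 0.0329
```

```bash
python3 - <<'E'
from h import *
st();b=beta();p=curP();print(p,b)
im,Q=topz();cv2.imwrite("pics/side16.png",cv2.resize(im[110:290,120:300,::-1],None,fx=3.3,fy=3.3))
E
```

```text
t 15.55 tcp [ 0.5399 -0.3457  0.0337] jig [ -0.9 -28.6  33.7] toolx [ 0.003  0.709 -0.705] jaw [ 1.    -0.002  0.002] F [ 0.8  0.8 -1.9] w 0.0329 q [-1.08  0.94  1.37  0.66  1.37 -0.89]
   TIP jig [ -1.  -51.3  56.3]
[ -1.0556 -58.3867  63.3433] 45.152915497301485
[(-45, 15, 92.3), (-30, 42, 91.9), (-15, 36, 92.0), (0, 37, 91.6), (15, 36, 91.9), (30, 34, 91.0), (45, 34, 91.2), (60, 33, 90.6), (75, 32, 90.6), (90, 24, 90.1), (105, 30, 90.4)]
```

View pics/side16.png

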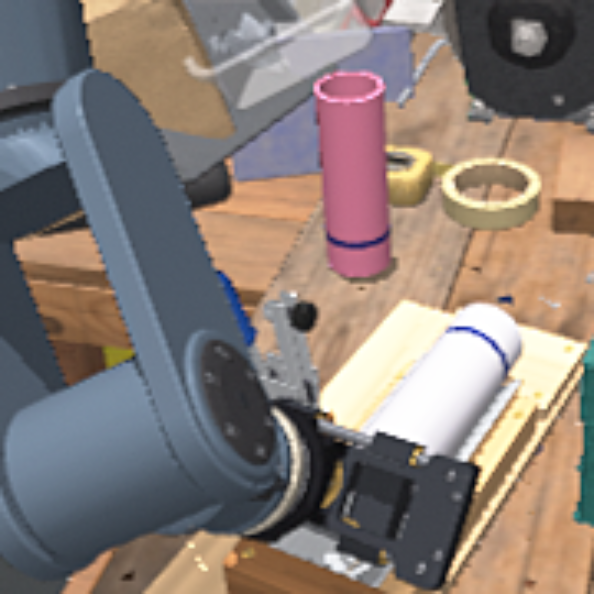

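{"api": "send_rows", "payload": {"steps": [[[0.25, 0, 0.3, 0, 0, 0], [0.2, 0, 0.25, 0, 0, 0], [0, 0, 0, 0, 0, 0]]]}}

```text
time: 15.85
position: [0.5396, -0.3455, 0.0335]
tool_rot: [0.8, 0.467, -0.324, 0.191]
ft_force: [1.5, 0.2, -1.8]
grip_width: 0.033
```

```bash
python3 - <<'E'
from h import *
st();b=beta();p=curP();print(p,b,get_obs()["moment"])
im,Q=topz()
E
```

```text
t 15.85 tcp [ 0.5396 -0.3455  0.0335] jig [ -1.2 -28.6  33.5] toolx [ 0.003  0.717 -0.697] jaw [ 1.    -0.     0.004] F [ 1.5  0.2 -1.8] w 0.0330 q [-1.08  0.95  1.37  0.67  1.38 -0.89]
   TIP jig [ -1.3 -51.5  55.8]
[ -1.326  -58.6692  62.7633] 45.81227756819961 [-0.6043  0.301  -0.2327]
[(-45, 20, 92.1), (-30, 38, 91.9), (-15, 41, 91.9), (0, 34, 91.2), (15, 40, 91.4), (30, 34, 91.1), (45, 36, 91.5), (60, 33, 91.4), (75, 32, 90.7), (90, 26, 90.7), (105, 28, 91.1)]
```

```bash
python3 - <<'E'
from h import *
o=get_obs();print(o["joint_torque"],o["joint_velocities"])
for n in("wrist","scene"):
    im,d=camera(n);cv2.imwrite(f"pics/{n}17.png",im[:,:,::-1])
    if n=="scene":cv2.imwrite(f"pics/{n}17.png",cv2.resize(im[100:300,200:450,::-1],None,fx=3,fy=3))
E
```

```text
[  0.2745 -50.8686 -10.3678   1.3173   1.3808  -0.0533] [ 0.003   0.0052 -0.001  -0.0037 -0.0018 -0.0002]
```

View pics/wrist17.png

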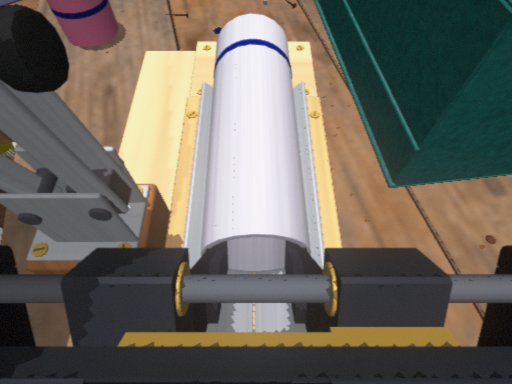

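View pics/scene17.png

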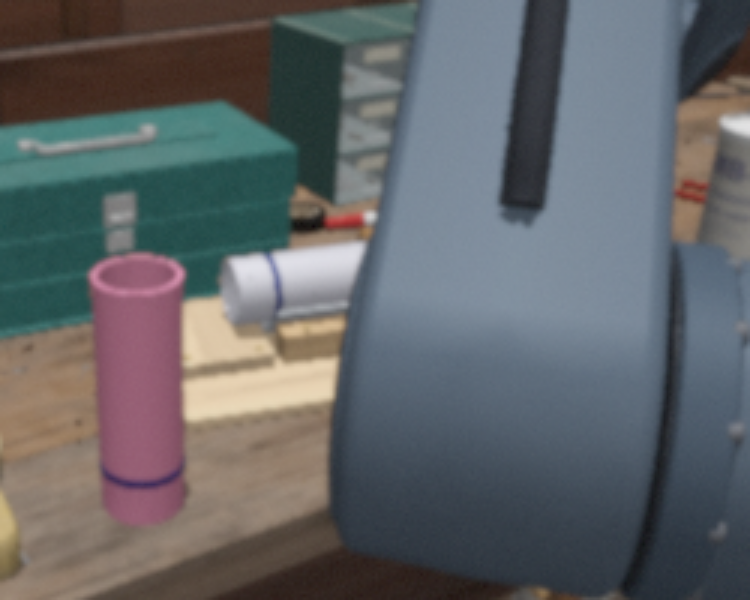

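The tube lies in the V with its end hooked by the fingers, about 1 mm off level at most. I'll release by narrowing the fingers.

{"api": "send_rows", "payload": {"steps": [[[0, 0, 0, 0, 0, 0], [0, 0, 0, 0, 0, 0], [0, 0, 0, 0, 0, 0]]], "gripper": 0.75, "force": 10}}

```text
time: 16.25
position: [0.5397, -0.3456, 0.0332]
tool_rot: [0.8, 0.467, -0.324, 0.191]
ft_force: [-2.4, -0.3, 3.7]
grip_width: 0.0324
```

```bash
python3 - <<'E'
from h import *
st();b=beta();p=curP();print(p,b)
im,Q=topz()
E
```

```text
t 16.25 tcp [ 0.5397 -0.3456  0.0332] jig [ -1.1 -28.6  33.2] toolx [ 0.003  0.717 -0.697] jaw [1.    0.    0.004] F [-2.4 -0.3  3.7] w 0.0324 q [-1.08  0.95  1.37  0.67  1.38 -0.89]
   TIP jig [ -1.2 -51.6  55.5]
[ -1.1845 -58.7407  62.5143] 45.80897782732967
[(-45, 19, 91.7), (-30, 42, 91.8), (-15, 40, 91.5), (0, 38, 91.5), (15, 37, 91.9), (30, 37, 91.6), (45, 30, 91.7), (60, 34, 91.4), (75, 33, 90.3), (90, 23, 91.5), (105, 31, 90.5)]
```

{"api": "send_rows", "payload": {"steps": [[[0, 0, 0, 0, 0, 0], [0, 0, 0, 0, 0, 0], [0, 0, 0, 0, 0, 0], [0, 0, 0, 0, 0, 0]]], "gripper": 0.85}}

```text
time: 16.63
position: [0.5397, -0.3456, 0.0333]
tool_rot: [0.8, 0.467, -0.324, 0.191]
ft_force: [-2.7, -0.3, 3.8]
grip_width: 0.0328
```

```bash
python3 - <<'E'
from h import *
st();b=beta();p=curP();print(p,b)
im,Q=topz()
E
```

```text
t 16.63 tcp [ 0.5397 -0.3456  0.0333] jig [ -1.  -28.6  33.3] toolx [ 0.002  0.717 -0.697] jaw [1.    0.    0.004] F [-2.7 -0.3  3.8] w 0.0328 q [-1.08  0.95  1.37  0.67  1.38 -0.89]
   TIP jig [ -1.1 -51.6  55.6]
[ -1.1322 -58.7516  62.534 ] 45.82961162197353
[(-45, 22, 92.0), (-30, 39, 91.8), (-15, 37, 91.4), (0, 38, 92.0), (15, 36, 91.0), (30, 36, 90.9), (45, 36, 90.7), (60, 30, 90.9), (75, 34, 91.0), (90, 24, 90.4), (105, 32, 90.6)]
```

The fingers didn't close, so they are wedged in the bore at this angle. I'll slide them straight out along the tube's axis (jig -y), where the bore can't catch them.

{"api": "send_rows", "payload": {"steps": [[[-0.4, 0, 0.4, 0, 0, 0], [-0.4, 0, 0.4, 0, 0, 0], [-0.4, 0, 0.4, 0, 0, 0]]]}}

```text
time: 16.93
position: [0.5311, -0.3599, 0.0308]
tool_rot: [0.799, 0.468, -0.325, 0.192]
ft_force: [0.0, -0.2, -0.2]
grip_width: 0.0198
```

```bash
python3 - <<'E'
from h import *
st();b=beta();p=curP();print(p,b)
im,Q=topz()
im,d=camera("wrist");cv2.imwrite("pics/wrist18.png",cv2.resize(im[170:384,130:380,::-1],None,fx=3,fy=2.8))
E
```

```text
t 16.93 tcp [ 0.5311 -0.3599  0.0308] jig [ -1.6 -45.3  30.8] toolx [-0.     0.716 -0.698] jaw [1.    0.002 0.002] F [ 0.  -0.2 -0.2] w 0.0198 q [-1.1   0.96  1.35  0.65  1.39 -0.9 ]
   TIP jig [ -1.6 -68.2  53.2]
[ -1.5871 -75.3881  60.1757] 45.697084365213385
[(-120, 18, 134.8), (-60, 32, 90.8), (-45, 46, 90.6), (-30, 41, 91.5), (-15, 37, 90.9), (0, 42, 90.0), (15, 33, 91.0), (30, 37, 90.3), (45, 35, 90.5), (60, 33, 91.0), (75, 28, 90.1), (90, 27, 90.8), (105, 28, 90.5)]
```

View pics/wrist18.png

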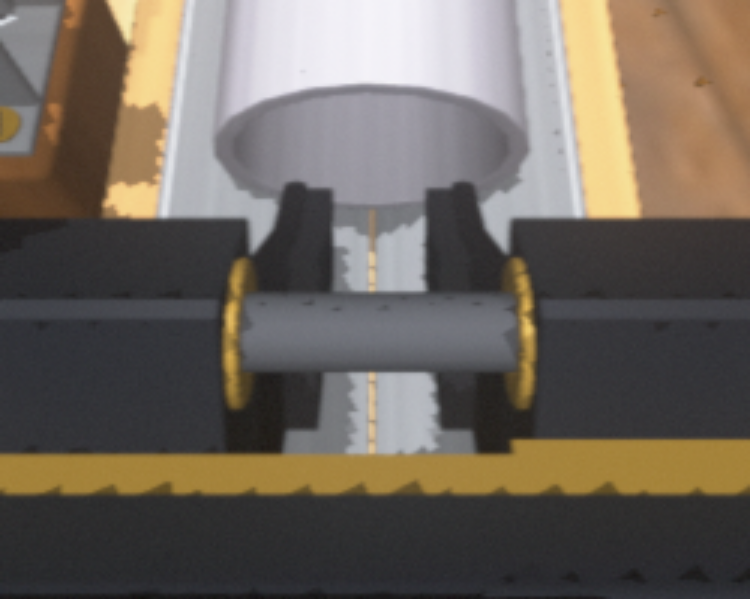

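Tube level in the V (top about 90.6 mm all along) and fingers free. I'll rise and go round to its foot end.

{"api": "send_rows", "payload": {"steps": [[[-1, 0, -0.8, 0, 0, 0], [-2, 0, -2, 0, 0, 0], [-2.8, 0, -2.8, 0, 0, 0], [-2.8, 0, -2.8, 0, 0, 0], [-2.8, 0, -2.8, 0, 0, 0], [-2, 0, -2.4, 0, -0.5, 0], [-1, 0, -2.5, 0, -1, 0], [-1, 0, -3, 0, -1, 0]]], "gripper": 0.55, "force": 15}}

```text
time: 17.7
position: [0.5386, -0.3415, 0.2737]
tool_rot: [0.751, 0.436, -0.433, 0.24]
ft_force: [0.9, -0.1, -0.2]
grip_width: 0.039
```

```bash
python3 - <<'E'
from h import *
st();print(beta())
tt([0,150,130],tool('x',0)); tt([0,130,200],tool('x',10))
im,Q=topz()
m=(abs(Q[...,0])<30)&(Q[...,1]>-100)&(Q[...,1]<140)&(Q[...,2]>60)&(Q[...,2]<100)
print(np.percentile(Q[m][:,1],[0.5,99.5]), np.median(Q[m&(Q[...,2]>88)][:,0]))
cv2.imwrite("pics/side19.png",cv2.resize(im[110:310,140:320,::-1],None,fx=3.3,fy=3))
E
```

```text
t 17.70 tcp [ 0.5386 -0.3415  0.2737] jig [ -4.1 -25.6 273.7] toolx [-0.007  0.509 -0.861] jaw [ 1.    -0.015 -0.017] F [ 0.9 -0.1 -0.2] w 0.0390 q [-0.99  0.56  1.27  0.47  1.58 -0.51]
   TIP jig [ -3.8 -41.9 301.3]
30.60822529813743
shift cm [24.06  0.46 -6.18] turn [-0.18 -5.1   0.12] | rows shift>=5.8 turn>=4.3
shift cm [17.26  0.35 -8.52] turn [-0.19 -3.43  0.11] | rows shift>=4.1 turn>=2.9
[(-60, 39, 90.4), (-45, 42, 90.8), (-30, 42, 90.5), (-15, 35, 90.9), (0, 41, 90.5), (15, 36, 90.4), (30, 35, 90.5), (45, 36, 90.6), (60, 32, 90.8), (75, 29, 90.4), (90, 29, 91.0), (105, 31, 90.7)]
[-56.1025 122.0786] 0.03580194194894331
```

View pics/side19.png

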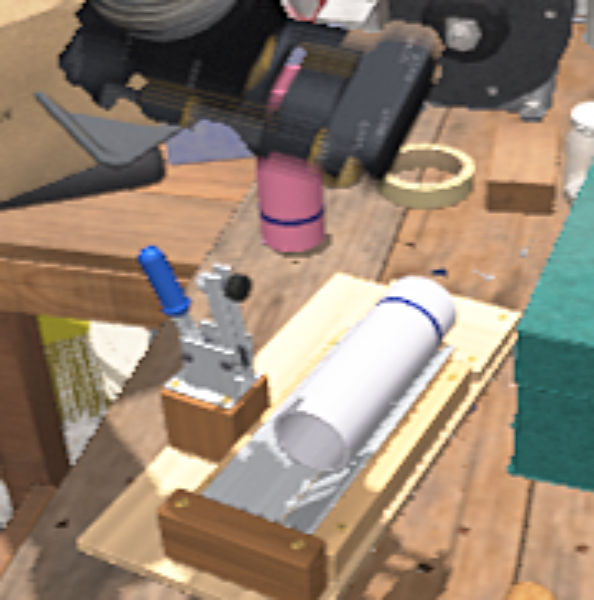

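```bash
python3 - <<'E'
from h import *
im,d=camera("side");P=cloud("side",im,d);Q=w2j(P.reshape(-1,3)).reshape(P.shape);i=im.astype(int)
m=(i[...,1]>i[...,0]+40)&(i[...,1]<170)&(Q[...,0]>40)&(Q[...,0]<300)&(Q[...,1]>-50)&(Q[...,1]<400)&(d>0)
q=Q[m];print(len(q),q.min(0),q.max(0))
for y0 in range(0,260,30):
    s=q[(q[:,1]>=y0)&(q[:,1]<y0+30)]
    if len(s)>5: print(y0,len(s),"xmin %.0f ztop %.0f"%(np.percentile(s[:,0],1),np.percentile(s[:,2],99)))
E
```

```text
7768 [65.2753 21.9353  0.8165] [282.7574 399.6219 161.4657]
0 718 xmin 112 ztop 150
30 3582 xmin 121 ztop 151
60 540 xmin 111 ztop 152
90 427 xmin 103 ztop 154
120 336 xmin 99 ztop 154
150 281 xmin 108 ztop 154
180 305 xmin 91 ztop 155
210 339 xmin 87 ztop 155
240 307 xmin 85 ztop 154
```

```bash
cat >> h.py <<'E'
def toolr(r): return J*R.from_euler('y',-r,degrees=True)*(J.inv()*tool('x',0))
def rows(wps):
    o=get_obs();pos=o["position"];rot=R.from_quat(o["tool_rot"])
    for pj,r2 in wps:
        p2=j2w(pj)+OFF*r2.as_matrix()[:,0]
        print(np.r_[rot.inv().apply(p2-pos)*100,(rot.inv()*r2).as_rotvec(degrees=True)/6].round(2).tolist());pos,rot=p2,r2
E
python3 - <<'E'
from h import *
from scipy.spatial.transform import Slerp
r0=R.from_quat(get_obs()["tool_rot"]);r1=toolr(12);S=Slerp([0,1],R.concatenate([r0,r1]))
p0=w2j(tip());p1=np.array([0,155,190])
rows([(p0+(p1-p0)*k/8,S(min(1,k/7))) for k in range(1,9)])
E
```

```text
[2.49, 0.11, -1.04, -0.08, -0.73, 0.28]
[2.38, 0.05, -1.23, -0.08, -0.73, 0.28]
[2.26, -0.01, -1.41, -0.08, -0.73, 0.28]
[2.13, -0.06, -1.57, -0.08, -0.73, 0.28]
[1.98, -0.1, -1.73, -0.08, -0.73, 0.28]
[1.81, -0.14, -1.88, -0.08, -0.73, 0.28]
[1.64, -0.17, -2.01, -0.08, -0.73, 0.28]
[1.47, -0.29, -2.38, 0.0, 0.0, 0.0]
```

{"api": "send_rows", "payload": {"steps": [[[2, 0.1, -1.6, -0.1, -0.75, 0.28], [2, 0, -1.8, -0.1, -0.75, 0.28], [2, 0, -2, -0.1, -0.75, 0.28], [2, 0, -2, -0.1, -0.75, 0.28], [1.8, -0.1, -2.2, -0.1, -0.75, 0.28], [1.6, -0.15, -2.3, 0, -0.75, 0.28], [1.4, -0.2, -2.3, 0, -0.75, 0.28], [1.2, -0.3, -2.5, 0, 0, 0]]]}}

```text
time: 18.47
position: [0.6517, -0.1718, 0.1946]
tool_rot: [0.639, 0.265, -0.579, 0.431]
ft_force: [-1.0, -0.0, 0.0]
grip_width: 0.0393
```

```bash
python3 - <<'E'
from h import *
st()
from scipy.spatial.transform import Slerp
r0=R.from_quat(get_obs()["tool_rot"]);r1=toolr(12)
rows([([0,155,130],r1),([0,155,62],r1)])
im,d=camera("side");cv2.imwrite("pics/side20.png",cv2.resize(im[60:260,180:380,::-1],None,fx=3,fy=3))
E
```

```text
t 18.47 tcp [ 0.6517 -0.1718  0.1946] jig [ 11.2 177.8 194.6] toolx [ 0.243 -0.047 -0.969] jaw [ 0.97  -0.013  0.244] F [-1. -0.  0.] w 0.0393 q [-0.38  0.5   1.51 -0.1   0.9   0.2 ]
   TIP jig [  3.4 179.3 225.6]
[9.29, -2.74, 1.89, -0.14, 0.44, -0.35]
[6.65, -1.41, -0.0, 0.0, 0.0, 0.0]
```

View pics/side20.png

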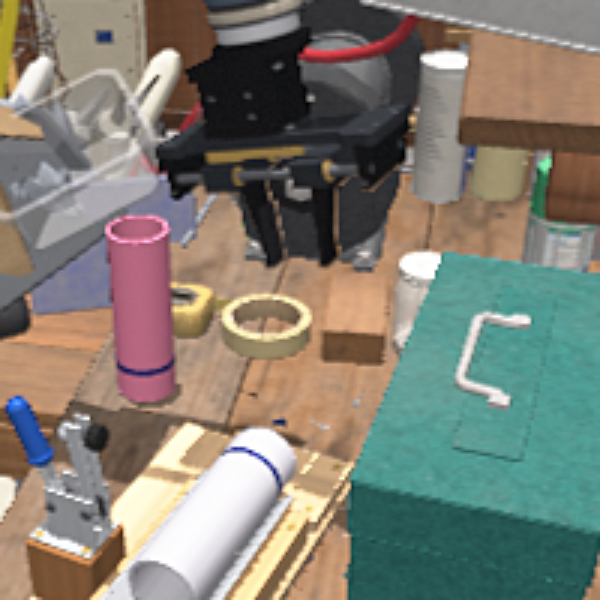

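{"api": "send_rows", "payload": {"steps": [[[2, -0.8, 0.6, -0.1, 0.4, -0.3], [3, -0.8, 0.5, 0, 0, 0], [3, -0.7, 0.4, 0, 0, 0], [3, -0.6, 0.2, 0, 0, 0], [2, -0.4, 0, 0, 0, 0], [0, 0, 0, 0, 0, 0]]]}}

```text
time: 19.02
position: [0.6409, -0.1745, 0.0556]
tool_rot: [0.645, 0.295, -0.567, 0.419]
ft_force: [-0.8, -0.3, 0.2]
grip_width: 0.0393
```

```bash
python3 - <<'E'
from h import *
st()
r1=toolr(12)
rows([([0,150,62],r1)])
im,d=camera("side");cv2.imwrite("pics/side21.png",cv2.resize(im[60:260,180:380,::-1],None,fx=3,fy=3))
E
```

```text
t 19.02 tcp [ 0.6409 -0.1745  0.0556] jig [  3.1 170.1  55.6] toolx [ 0.207  0.007 -0.978] jaw [0.978 0.006 0.207] F [-0.8 -0.3  0.2] w 0.0393 q [-0.43  0.68  1.62 -0.02  0.63  0.09]
   TIP jig [ -3.5 169.9  87. ]
[2.5, -0.18, 2.03, 0.06, -0.07, 0.01]
```

View pics/side21.png

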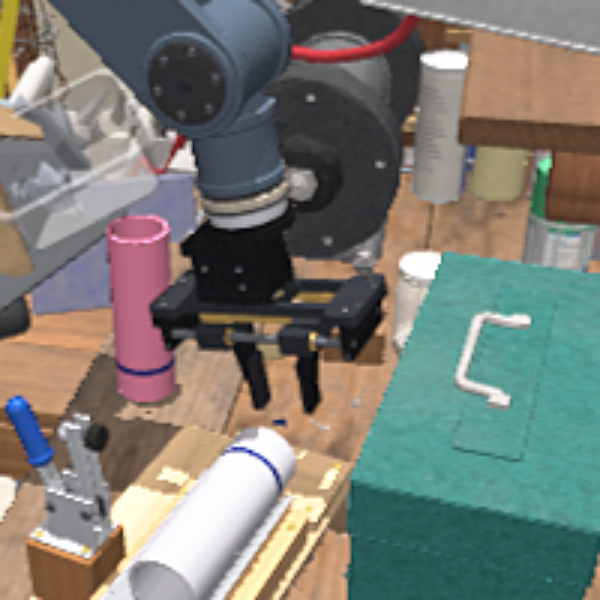

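{"api": "send_rows", "payload": {"steps": [[[1.2, -0.1, 0.8, 0, 0, 0], [1.3, 0.2, 0.8, 0, 0, 0], [0.3, 0.2, 0.4, 0, 0, 0], [0, 0, 0, 0, 0, 0]]]}}

```text
time: 19.4
position: [0.643, -0.2009, 0.0336]
tool_rot: [0.647, 0.291, -0.564, 0.422]
ft_force: [0.3, -0.6, -0.7]
grip_width: 0.0392
```

```bash
python3 - <<'E'
from h import *
st()
r1=toolr(12)
rows([([0,135,60],r1),([0,60,60],r1)])
E
```

```text
t 19.40 tcp [ 0.643  -0.2009  0.0336] jig [ 17.9 148.1  33.6] toolx [ 0.217  0.008 -0.976] jaw [0.976 0.006 0.218] F [ 0.3 -0.6 -0.7] w 0.0392 q [-0.47  0.72  1.62 -0.    0.58  0.04]
   TIP jig [ 11.  147.9  64.8]
[0.22, -1.21, 1.31, 0.05, -0.07, -0.09]
[-0.0, -0.0, 7.5, 0.0, 0.0, 0.0]
```

{"api": "send_rows", "payload": {"steps": [[[0.2, -0.8, 0.2, 0, 0, 0], [0.1, -0.5, 0.5, 0, 0, -0.1], [0, 0, 0.3, 0, 0, 0], [0, 0, 0, 0, 0, 0]]]}}

```text
time: 19.73
position: [0.6274, -0.2058, 0.0296]
tool_rot: [0.646, 0.293, -0.566, 0.419]
ft_force: [0.1, -0.4, -0.3]
grip_width: 0.0389
```

```bash
python3 - <<'E'
from h import *
st()
r1=toolr(12)
rows([([0,135,60],r1),([0,60,60],r1)])
im,d=camera("wrist");cv2.imwrite("pics/wrist22.png",im[:,:,::-1])
E
```

```text
t 19.73 tcp [ 0.6274 -0.2058  0.0296] jig [  6.7 136.3  29.6] toolx [ 0.21   0.008 -0.978] jaw [0.978 0.004 0.21 ] F [ 0.1 -0.4 -0.3] w 0.0389 q [-0.49  0.72  1.65  0.    0.56  0.02]
   TIP jig [ -0.1 136.   60.9]
[0.09, -0.02, 0.13, 0.04, -0.07, -0.02]
[-0.0, -0.0, 7.5, 0.0, 0.0, 0.0]
```

View pics/wrist22.png

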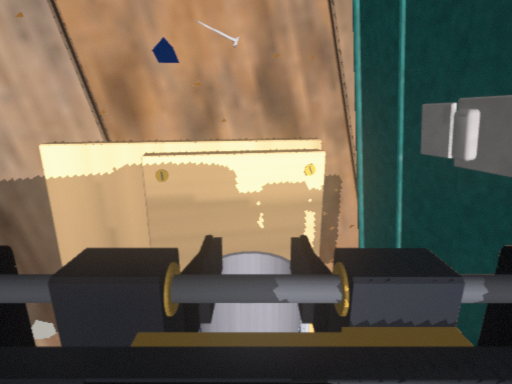

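{"api": "send_rows", "payload": {"steps": [[[0, 0, 0.5, 0, 0, 0], [0, 0, 0.8, 0, 0, 0], [0, 0, 0.8, 0, 0, 0], [0, 0, 0.8, 0, 0, 0]]]}}

```text
time: 20.12
position: [0.6142, -0.2294, 0.03]
tool_rot: [0.647, 0.294, -0.565, 0.42]
ft_force: [0.6, 1.4, -1.0]
grip_width: 0.0394
```

```bash
python3 - <<'E'
from h import *
st()
rows([([0,60,60],toolr(12))])
im,Q=topz()
m=(abs(Q[...,0])<30)&(Q[...,1]>-129)&(Q[...,1]<140)&(Q[...,2]>66)&(Q[...,2]<95)
print(np.percentile(Q[m][:,1],[0.5,99.5]))
cv2.imwrite("pics/side23.png",cv2.resize(im[110:310,140:320,::-1],None,fx=3.3,fy=3))
E
```

```text
t 20.12 tcp [ 0.6142 -0.2294  0.03  ] jig [  6.8 109.2  30. ] toolx [ 0.211  0.011 -0.977] jaw [0.977 0.007 0.211] F [ 0.6  1.4 -1. ] w 0.0394 q [-0.54  0.71  1.66  0.03  0.55 -0.05]
   TIP jig [ -0.  108.9  61.3]
[0.07, -0.07, 4.92, 0.06, -0.11, -0.03]
[(-90, 34, 90.6), (-75, 50, 90.6), (-60, 43, 90.9), (-45, 41, 90.7), (-30, 42, 90.4), (-15, 38, 90.8), (0, 43, 90.5), (15, 37, 90.7), (30, 34, 90.3), (45, 38, 90.6), (60, 21, 90.1), (75, 35, 90.8), (90, 15, 90.1)]
[-82.7221 117.3288]
```

View pics/side23.png

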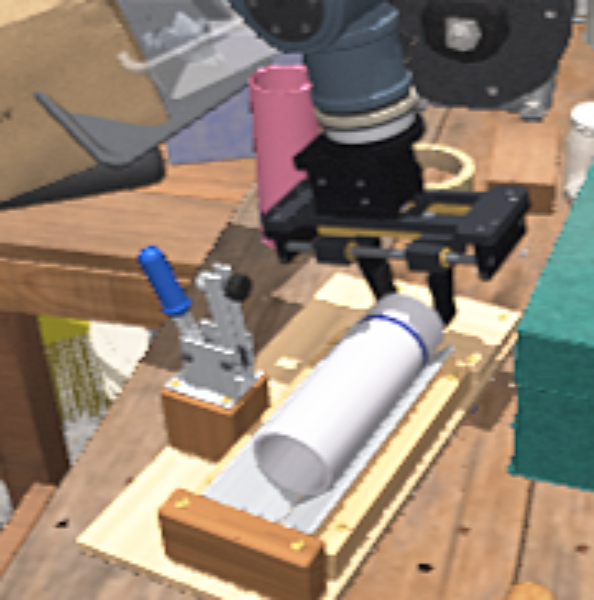

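The push works: the tube's front end is at y≈-83 and still level. I'll continue.

{"api": "send_rows", "payload": {"steps": [[[0, 0, 0.8, 0, 0, 0], [0, 0, 0.8, 0, 0, 0], [0, 0, 0.8, 0, 0, 0], [0, 0, 0.8, 0, 0, 0], [0, 0, 0.5, 0, 0, 0]]]}}

```text
time: 20.58
position: [0.594, -0.266, 0.0299]
tool_rot: [0.647, 0.293, -0.565, 0.419]
ft_force: [2.1, 3.7, -0.1]
grip_width: 0.0392
```

```bash
python3 - <<'E'
from h import *
st()
im,Q=topz()
m=(abs(Q[...,0])<30)&(Q[...,1]>-129)&(Q[...,1]<140)&(Q[...,2]>66)&(Q[...,2]<95)
print(np.percentile(Q[m][:,1],[0.5,99.5]))
E
```

```text
t 20.58 tcp [ 0.594  -0.266   0.0299] jig [ 7.1 67.4 29.9] toolx [ 0.211  0.011 -0.977] jaw [0.977 0.004 0.211] F [ 2.1  3.7 -0.1] w 0.0392 q [-0.61  0.71  1.67  0.06  0.55 -0.15]
   TIP jig [ 0.4 67.1 61.2]
[(-135, 23, 90.2), (-120, 49, 90.8), (-105, 51, 90.5), (-90, 48, 90.8), (-75, 47, 91.0), (-60, 44, 90.3), (-45, 45, 90.6), (-30, 41, 90.8), (-15, 42, 90.8), (0, 37, 90.7), (15, 25, 90.7), (30, 36, 90.4), (45, 25, 90.3)]
[-124.4717   75.2384]
```

{"api": "send_rows", "payload": {"steps": [[[0, 0, 0.4, 0, 0, 0], [0, 0, 0.4, 0, 0, 0], [0, 0, 0.4, 0, 0, 0]]]}}

```text
time: 20.88
position: [0.5912, -0.2705, 0.0304]
tool_rot: [0.652, 0.293, -0.562, 0.415]
ft_force: [12.3, 17.8, 1.0]
grip_width: 0.0393
```

```bash
python3 - <<'E'
from h import *
st();print(J.inv().apply(get_obs()["ft_force"]))
E
```

```text
t 20.88 tcp [ 0.5912 -0.2705  0.0304] jig [ 6.9 62.1 30.4] toolx [ 0.211  0.023 -0.977] jaw [ 0.977 -0.004  0.211] F [12.3 17.8  1. ] w 0.0393 q [-0.62  0.71  1.68  0.09  0.55 -0.18]
   TIP jig [ 0.2 61.4 61.7]
[ 1.994  21.4991  1.0486]
```

Contact: 21 N along the jig's y with motion stopped at the expected spot, so the tube is against the stop. I'll check the picture before backing off.

{"api": "send_rows", "payload": {"steps": [[[0, 0, -0.6, 0, 0, 0], [0, 0, -1, 0, 0, 0], [0, 0, -1.5, 0, 0, 0], [-1, 0, -1.5, 0, 0, 0]]]}}

```text
time: 21.22
position: [0.6113, -0.2307, 0.0401]
tool_rot: [0.651, 0.293, -0.564, 0.415]
ft_force: [0.2, -0.1, 0.3]
grip_width: 0.0388
```

```bash
python3 - <<'E'
from h import *
st()
im,Q=topz()
z=im[180:320,150:310,::-1]
cv2.imwrite("pics/side24.png",cv2.resize(z,None,fx=4.2,fy=4.2,interpolation=cv2.INTER_CUBIC))
m=(abs(Q[...,0])<12)&(Q[...,1]>-165)&(Q[...,1]<70)&(Q[...,2]>86)&(Q[...,2]<95)
print("tube y",np.percentile(Q[m][:,1],[0,1,99,100]))
m=(abs(Q[...,0])<50)&(Q[...,1]<-120)&(Q[...,1]>-165)&(Q[...,2]>58)&(Q[...,2]<66)
print("stop top y",np.percentile(Q[m][:,1],[1,50,99]))
im,d=camera("wrist");cv2.imwrite("pics/wrist24.png",im[:,:,::-1])
E
```

```text
t 21.22 tcp [ 0.6113 -0.2307  0.0401] jig [  4.9 106.7  40.1] toolx [ 0.21   0.02  -0.977] jaw [ 0.978 -0.005  0.21 ] F [ 0.2 -0.1  0.3] w 0.0388 q [-0.55  0.7   1.66  0.05  0.57 -0.07]
   TIP jig [ -1.8 106.   71.4]
[(-135, 41, 90.9), (-120, 49, 91.1), (-105, 50, 90.7), (-90, 49, 90.8), (-75, 46, 90.8), (-60, 43, 90.6), (-45, 43, 90.2), (-30, 40, 91.0), (-15, 38, 90.7), (0, 38, 90.3), (15, 31, 90.7), (30, 34, 90.6), (45, 13, 90.1)]
tube y [-129.8393 -128.9579   48.6973   50.5631]
stop top y [-158.1677 -146.5001 -123.6303]
```

View pics/side24.png

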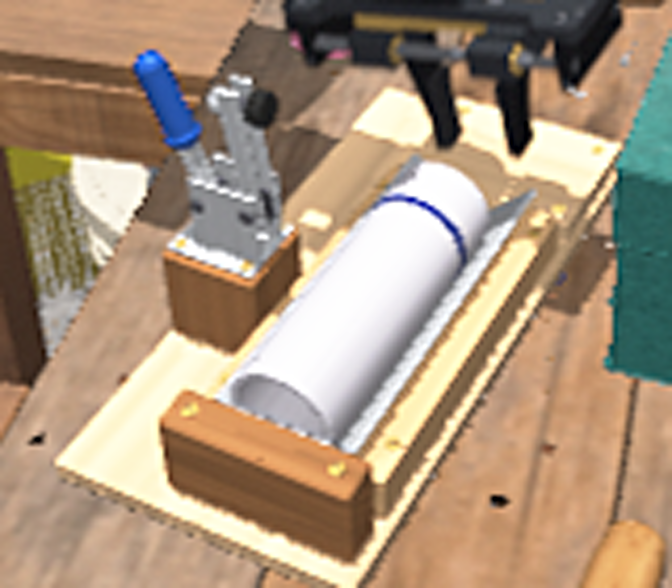

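The tube spans y -130 to +50, level and against the stop. Next: rise and return to the handle.

{"api": "send_rows", "payload": {"steps": [[[-2, 0, -0.5, 0, 0, 0], [-3.5, 0, 0, 0, 0, 0], [-4, 0, 0, 0, 0, -0.3], [-4, 0, 0, -0.5, 0, -0.5], [-4, -0.5, 0, -1, 0, -0.5], [-2, -1.5, 0.5, -1, 0, -0.4], [0, -1.5, 1, -1, 0, -0.3], [0, -1.5, 1.5, -1, 0, 0]]], "gripper": 0.45}}

```text
time: 21.98
position: [0.526, -0.2331, 0.2392]
tool_rot: [-0.499, -0.495, 0.509, -0.497]
ft_force: [-1.0, -1.0, 0.1]
grip_width: 0.0481
```

```bash
cat >> h.py <<'E'
from scipy.spatial.transform import Slerp
def interp(p1,r1,n):
    r0=R.from_quat(get_obs()["tool_rot"]);S=Slerp([0,1],R.concatenate([r0,r1]));p0=w2j(tip())
    rows([(p0+(np.array(p1)-p0)*k/n,S(k/n)) for k in range(1,n+1)])
E
python3 - <<'E'
from h import *
st();interp([-121,-39,245],tool('y'),12)
E
```

```text
t 21.98 tcp [ 0.526  -0.2331  0.2392] jig [-68.2  62.6 239.2] toolx [-0.    -0.014 -1.   ] jaw [ 0.879  0.477 -0.007] F [-1.  -1.   0.1] w 0.0481 q [-0.6   0.41  1.5  -0.02  1.23 -0.58]
   TIP jig [-68.2  63.1 271.2]
[0.23, -0.79, 0.53, -0.85, 0.01, 0.01]
[0.23, -0.83, 0.46, -0.85, 0.01, 0.01]
[0.23, -0.87, 0.38, -0.85, 0.01, 0.01]
[0.23, -0.9, 0.3, -0.85, 0.01, 0.01]
[0.23, -0.93, 0.22, -0.85, 0.01, 0.01]
[0.22, -0.94, 0.14, -0.85, 0.01, 0.01]
[0.22, -0.95, 0.05, -0.85, 0.01, 0.01]
[0.22, -0.95, -0.03, -0.85, 0.01, 0.01]
[0.22, -0.95, -0.12, -0.85, 0.01, 0.01]
[0.22, -0.93, -0.2, -0.85, 0.01, 0.01]
[0.22, -0.91, -0.28, -0.85, 0.01, 0.01]
[0.22, -0.88, -0.36, -0.85, 0.01, 0.01]
```

{"api": "send_rows", "payload": {"steps": [[[0.2, -1, 0.6, -1, 0, 0], [0.2, -1.1, 0.5, -1, 0, 0], [0.2, -1.2, 0.4, -1, 0, 0], [0.2, -1.2, 0.2, -1, 0, 0], [0.2, -1.2, 0.1, -1, 0, 0], [0.2, -1.2, 0, -1, 0, 0], [0.2, -1.2, -0.1, -1, 0, 0], [0.2, -1.2, -0.2, -1, 0, 0]]]}}

```text
time: 22.65
position: [0.4339, -0.2952, 0.2255]
tool_rot: [0.236, 0.662, -0.255, 0.664]
ft_force: [-0.9, -0.2, -0.9]
grip_width: 0.048
```

```bash
python3 - <<'E'
from h import *
st();interp([-121,-39,235],tool('y'),4)
E
```

```text
t 22.65 tcp [ 0.4339 -0.2952  0.2255] jig [-118.1  -36.6  225.5] toolx [ 0.007 -0.025 -1.   ] jaw [ 0.195  0.981 -0.024] F [-0.9 -0.2 -0.9] w 0.0480 q [-0.8   0.35  1.65 -0.02  1.13 -1.65]
   TIP jig [-118.3  -35.8  257.5]
[0.56, -0.06, -0.07, -0.47, 0.02, 0.06]
[0.56, -0.06, -0.07, -0.47, 0.02, 0.06]
[0.56, -0.06, -0.07, -0.47, 0.02, 0.06]
[0.56, -0.06, -0.07, -0.47, 0.02, 0.06]
```

{"api": "send_rows", "payload": {"steps": [[[0.6, -0.1, -0.1, -0.95, 0, 0.1], [1.5, -0.1, -0.1, -0.9, 0, 0.1], [2.5, 0, 0, 0, 0, 0], [2.5, 0, 0, 0, 0, 0], [2, 0, 0, 0, 0, 0], [0, 0, 0, 0, 0, 0]]]}}

```text
time: 23.15
position: [0.4258, -0.3066, 0.1323]
tool_rot: [0.172, 0.681, -0.183, 0.688]
ft_force: [-0.3, 0.6, 0.1]
grip_width: 0.048
```

```bash
python3 - <<'E'
from h import *
st();interp([-120,-39,152],tool('y'),1)
im,d=camera("side");cv2.imwrite("pics/side25.png",cv2.resize(im[110:310,120:300,::-1],None,fx=3,fy=3))
im,d=camera("wrist");cv2.imwrite("pics/wrist25.png",im[:,:,::-1])
E
```

```text
t 23.15 tcp [ 0.4258 -0.3066  0.1323] jig [-119.5  -50.5  132.3] toolx [ 0.015 -0.013 -1.   ] jaw [-0.006  1.    -0.013] F [-0.3  0.6  0.1] w 0.0480 q [-0.83  0.47  1.76 -0.01  0.89 -1.89]
   TIP jig [-120.   -50.1  164.3]
[1.21, 1.17, -0.06, 0.05, 0.14, 0.12]
```

View pics/side25.png

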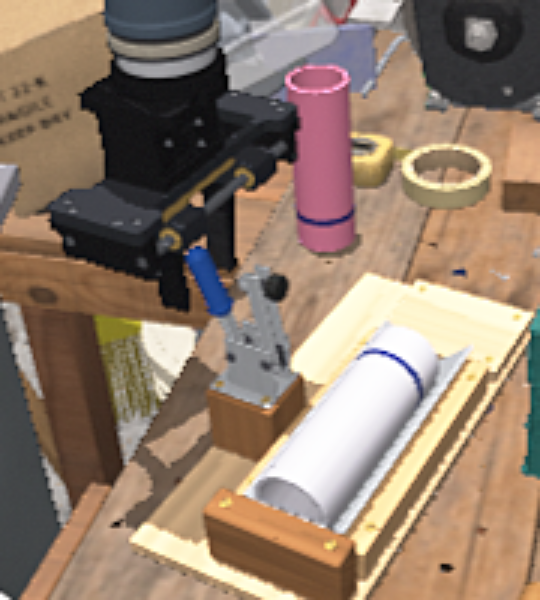

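View pics/wrist25.png

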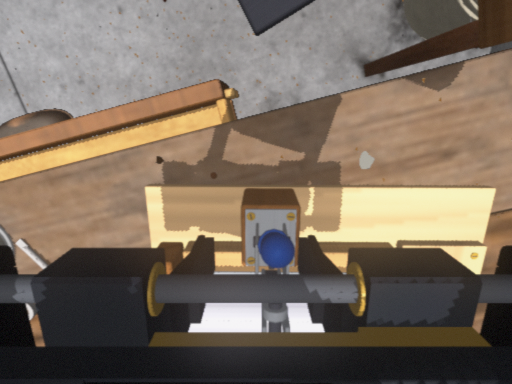

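{"api": "send_rows", "payload": {"steps": [[[0.2, 0.8, 0, 0, 0.1, 0.1], [0.7, 0.4, 0, 0, 0, 0], [0.3, 0, 0, 0, 0, 0], [0, 0, 0, 0, 0, 0]]]}}

```text
time: 23.58
position: [0.4366, -0.2998, 0.1265]
tool_rot: [0.174, 0.679, -0.181, 0.69]
ft_force: [0.9, -0.2, -0.6]
grip_width: 0.0477
```

{"api": "send_rows", "payload": {"steps": [[[0, 0, 0, 0, 0, 0], [0, 0, 0, 0, 0, 0], [0, 0, 0, 0, 0, 0], [0, 0, 0, 0, 0, 0], [0, 0, 0, 0, 0, 0], [0, 0, 0, 0, 0, 0]]], "gripper": 1, "force": 25}}

```text
time: 24.08
position: [0.4376, -0.3004, 0.1283]
tool_rot: [0.172, 0.678, -0.181, 0.691]
ft_force: [0.0, -0.2, -1.0]
grip_width: 0.0166
```

```bash
python3 - <<'E'
from h import *
st();phi()
E
```

```text
t 24.08 tcp [ 0.4376 -0.3004  0.1283] jig [-112.2  -39.4  128.3] toolx [ 0.021 -0.008 -1.   ] jaw [-0.008  1.    -0.008] F [ 0.  -0.2 -1. ] w 0.0166 q [-0.81  0.48  1.75 -0.    0.88 -1.88]
   TIP jig [-112.9  -39.1  160.3]
grasp [-113.3  -39.   179.3] r 78.2 phi 1.348
```

{"api": "send_rows", "payload": {"steps": [[[0.2, 0, -0.5, 0, 0, 0], [0.25, 0, -0.5, 0, 0, 0], [0.3, 0, -0.47, 0, 0, 0], [0.33, 0, -0.45, 0, 0, 0], [0.36, 0, -0.4, 0, 0, 0], [0.4, 0, -0.38, 0, 0, 0], [0.42, 0, -0.35, 0, 0, 0], [0.44, 0, -0.32, 0, 0, 0]]]}}

```text
time: 24.75
position: [0.4166, -0.2888, 0.1096]
tool_rot: [0.17, 0.668, -0.186, 0.7]
ft_force: [-0.1, 1.7, 7.6]
grip_width: 0.0166
```

```bash
python3 - <<'E'
from h import *
st();phi()
im,d=camera("side");cv2.imwrite("pics/side26.png",cv2.resize(im[110:310,120:300,::-1],None,fx=3,fy=3))
E
```

```text
t 24.75 tcp [ 0.4166 -0.2888  0.1096] jig [-136.3  -39.6  109.6] toolx [ 0.05  -0.01  -0.999] jaw [-0.004  1.    -0.01 ] F [-0.1  1.7  7.6] w 0.0166 q [-0.83  0.48  1.85  0.01  0.76 -1.9 ]
   TIP jig [-137.9  -39.3  141.5]
grasp [-138.8  -39.1  160.5] r 71.7 phi 0.931
```

View pics/side26.png

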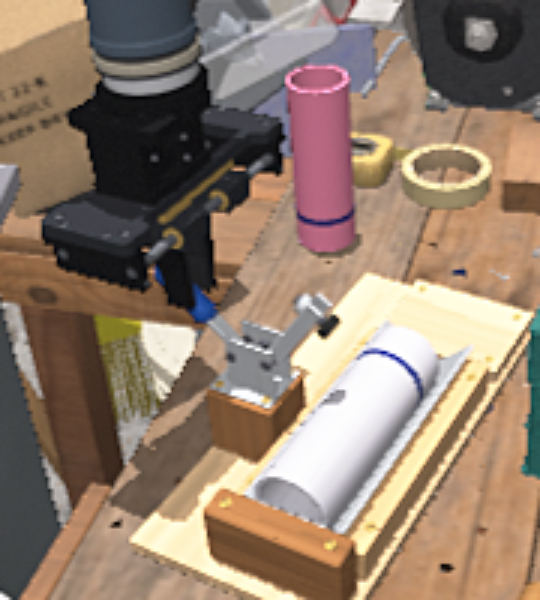

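The clamp arm is swinging down and the tube hasn't moved. I'll continue.

{"api": "send_rows", "payload": {"steps": [[[0.45, 0, -0.45, 0, 0, 0], [0.5, 0, -0.45, 0, 0, 0], [0.55, 0, -0.4, 0, 0, 0], [0.6, 0, -0.35, 0, 0, 0], [0.65, 0, -0.3, 0, 0, 0], [0.65, 0, -0.25, 0, 0, 0]]]}}

```text
time: 25.3
position: [0.405, -0.2825, 0.0787]
tool_rot: [0.169, 0.66, -0.19, 0.707]
ft_force: [1.4, 1.3, 7.6]
grip_width: 0.0169
```

```bash
python3 - <<'E'
from h import *
st();phi()
im,d=camera("side");cv2.imwrite("pics/side27.png",cv2.resize(im[110:310,120:300,::-1],None,fx=3,fy=3))
E
```

```text
t 25.30 tcp [ 0.405  -0.2825  0.0787] jig [-149.4  -39.7   78.7] toolx [ 0.073 -0.011 -0.997] jaw [ 0.     1.    -0.011] F [1.4 1.3 7.6] w 0.0169 q [-0.84  0.52  1.92  0.02  0.63 -1.92]
   TIP jig [-151.8  -39.4  110.7]
grasp [-153.2  -39.2  129.6] r 63.0 phi 0.436
```

View pics/side27.png

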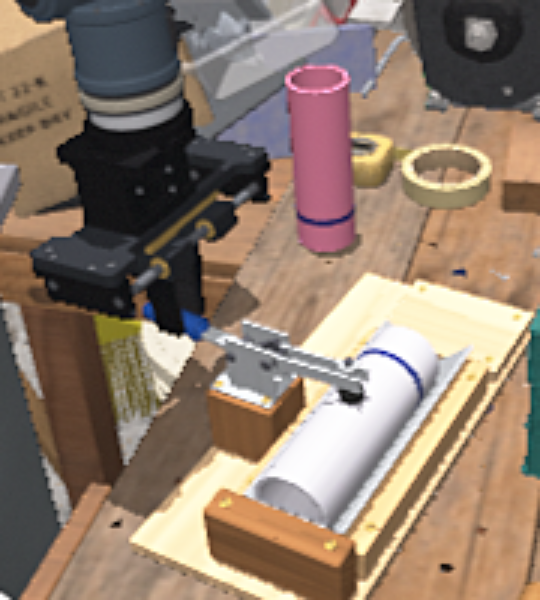

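{"api": "send_rows", "payload": {"steps": [[[0.6, 0, -0.2, 0, 0, 0], [0.6, 0, -0.15, 0, 0, 0], [0.6, 0, -0.1, 0, 0, 0], [0.6, 0, 0, 0, 0, 0]]], "force": 45}}

```text
time: 25.68
position: [0.4055, -0.2828, 0.0677]
tool_rot: [0.166, 0.655, -0.191, 0.712]
ft_force: [-12.9, 9.7, 59.9]
grip_width: 0.0165
```

```bash
python3 - <<'E'
from h import *
st();phi()
E
```

```text
t 25.68 tcp [ 0.4055 -0.2828  0.0677] jig [-148.8  -39.8   67.7] toolx [ 0.087 -0.014 -0.996] jaw [-0.001  1.    -0.015] F [-12.9   9.7  59.9] w 0.0165 q [-0.85  0.53  1.94  0.03  0.58 -1.93]
   TIP jig [-151.6  -39.3   99.6]
grasp [-153.3  -39.1  118.5] r 59.3 phi 0.265
```

60 N is too much. I'll stop, ease off and look.

{"api": "send_rows", "payload": {"steps": [[[-0.2, 0, 0, 0, 0, 0]]], "force": 15}}

```text
time: 25.77
position: [0.4062, -0.2834, 0.0716]
tool_rot: [0.165, 0.654, -0.192, 0.713]
ft_force: [5.8, -1.1, -5.9]
grip_width: 0.0172
```

```bash
python3 - <<'E'
from h import *
st();phi()
im,d=camera("side");cv2.imwrite("pics/side28.png",cv2.resize(im[170:270,140:290,::-1],None,fx=5,fy=5,interpolation=cv2.INTER_CUBIC))
P=cloud("side",im,d);Q=w2j(P.reshape(-1,3)).reshape(P.shape);i=im.astype(int)
m=(i[...,2]>i[...,0]+60)&(abs(Q[...,1]+40)<15)&(Q[...,0]<-110)&(Q[...,0]>-200)&(Q[...,2]>80)
q=Q[m];print(len(q));k=np.polyfit(q[:,0],q[:,2],1);print("slope angle",np.arctan(-k[0]),q[:,0].min(),q[:,0].max())
E
```

```text
t 25.77 tcp [ 0.4062 -0.2834  0.0716] jig [-147.9  -39.9   71.6] toolx [ 0.091 -0.016 -0.996] jaw [-0.001  1.    -0.016] F [ 5.8 -1.1 -5.9] w 0.0172 q [-0.85  0.53  1.94  0.03  0.58 -1.93]
   TIP jig [-150.8  -39.4  103.4]
grasp [-152.6  -39.1  122.3] r 59.8 phi 0.330
66
slope angle 0.020724564050846217 -181.74977036902067 -126.94991955165693
```

View pics/side28.png

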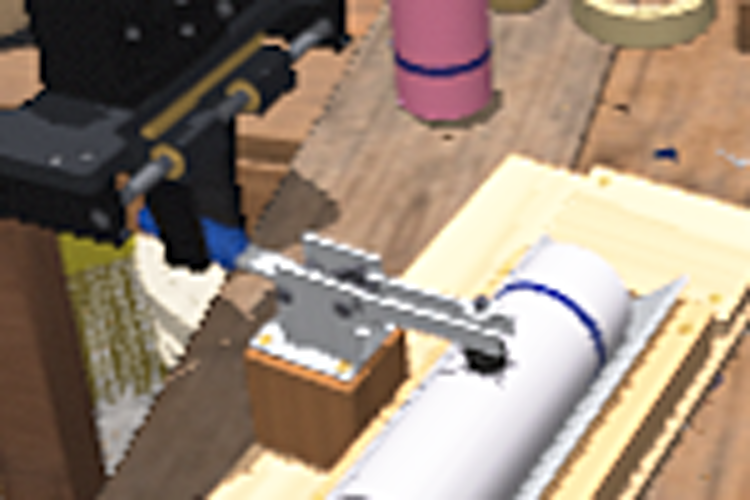

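The handle's measured slope is 0.02 rad: shut, pad on the tube. The 60 N was its end stop. One gentle confirming push, then I'll let go.

{"api": "send_rows", "payload": {"steps": [[[0.4, 0, 0, 0, 0, 0], [0.3, 0, 0, 0, 0, 0]]]}}

```text
time: 25.98
position: [0.406, -0.2832, 0.066]
tool_rot: [0.164, 0.654, -0.192, 0.713]
ft_force: [-0.1, 1.0, 6.4]
grip_width: 0.0174
```

{"api": "send_rows", "payload": {"steps": [[[0, 0, 0, 0, 0, 0], [0, 0, 0, 0, 0, 0], [0, 0, 0, 0, 0, 0], [0, 0, 0, 0, 0, 0], [0, 0, 0, 0, 0, 0]]], "gripper": 0.45}}

```text
time: 26.4
position: [0.403, -0.2813, 0.0624]
tool_rot: [0.166, 0.657, -0.19, 0.71]
ft_force: [-0.1, -0.3, 0.2]
grip_width: 0.0424
```

```bash
python3 - <<'E'
from h import *
st();phi()
E
```

```text
t 26.40 tcp [ 0.403  -0.2813  0.0624] jig [-151.7  -39.7   62.4] toolx [ 0.081 -0.014 -0.997] jaw [-0.003  1.    -0.014] F [-0.1 -0.3  0.2] w 0.0424 q [-0.85  0.54  1.95  0.02  0.57 -1.93]
   TIP jig [-154.3  -39.3   94.3]
grasp [-155.8  -39.   113.2] r 60.7 phi 0.169
```

{"api": "send_rows", "payload": {"steps": [[[-1, 0, 0, 0, 0, 0], [-2, 0, 0, 0, 0, 0], [-3.5, 0, 0, 0, 0, 0], [-4, 0, 0, 0, 0, 0], [-4, 0, 0, 0, 0, 0], [-1, 0, 0, 0, 0, 0], [0, 0, 0, 0, 0, 0]]]}}

```text
time: 26.98
position: [0.3907, -0.2717, 0.2193]
tool_rot: [0.169, 0.661, -0.188, 0.706]
ft_force: [0.2, 0.6, -0.5]
grip_width: 0.0479
```

```bash
python3 - <<'E'
from h import *
st()
im,Q=topz();i=im.astype(int)
cv2.imwrite("pics/side29.png",cv2.resize(im[170:310,150:310,::-1],None,fx=4.2,fy=4.2,interpolation=cv2.INTER_CUBIC))
m=(i[...,2]>i[...,0]+60)&(abs(Q[...,1]+40)<15)&(Q[...,0]<-110)&(Q[...,0]>-200)&(Q[...,2]>80)
q=Q[m];
top=[(x0,round(float(np.percentile(s[:,2],90)),1)) for x0 in range(-188,-125,8) for s in [q[(q[:,0]>=x0)&(q[:,0]<x0+8)]] if len(s)>3];print("handle top z by x",top)
m=(abs(Q[...,0])<12)&(Q[...,1]>-165)&(Q[...,1]<70)&(Q[...,2]>86)&(Q[...,2]<95)
print("tube y",np.percentile(Q[m][:,1],[0,1,99,100]))
im,d=camera("wrist");cv2.imwrite("pics/wrist29.png",im[:,:,::-1])
E
```

```text
t 26.98 tcp [ 0.3907 -0.2717  0.2193] jig [-167.2  -37.4  219.3] toolx [ 0.069 -0.011 -0.998] jaw [-0.002  1.    -0.011] F [ 0.2  0.6 -0.5] w 0.0479 q [-0.85  0.26  1.81  0.02  1.   -1.92]
   TIP jig [-169.4  -37.1  251.3]
[(-135, 40, 91.1), (-120, 52, 90.5), (-105, 53, 90.9), (-90, 44, 90.4), (-75, 50, 90.5), (-60, 87, 116.1), (-45, 61, 123.7), (-30, 15, 89.4), (-15, 29, 90.7), (0, 36, 90.5), (15, 29, 91.0), (30, 34, 90.0), (45, 16, 89.4)]
handle top z by x [(-188, 109.7), (-180, 111.6), (-172, 111.9), (-164, 112.2), (-156, 112.1), (-148, 112.0), (-140, 112.1), (-132, 110.8)]
tube y [-129.5048 -128.7495   49.8026   51.3387]
```

View pics/side29.png

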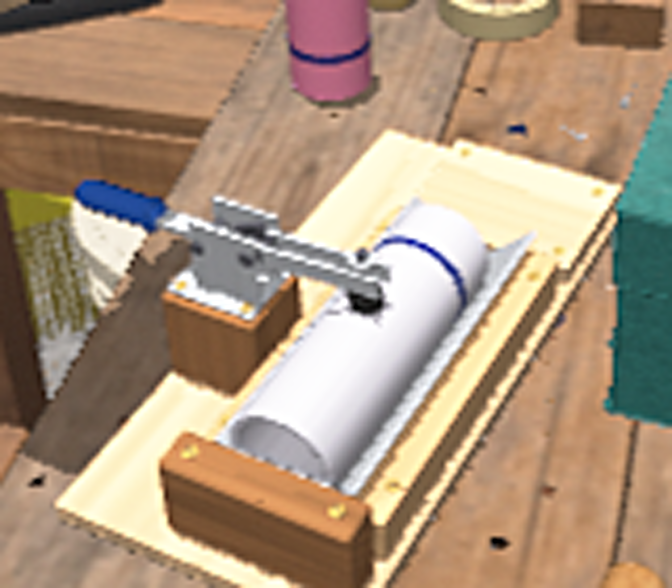

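View pics/wrist29.png

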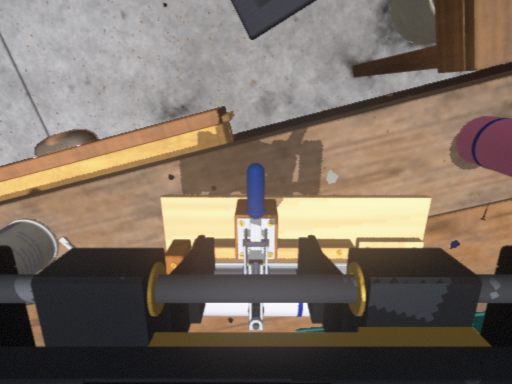

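The side view shows the handle level, the pad on the tube's top at (365,298), the tube's end at the stop, and the marking ring where it was before clamping. The robot is clear, so I'm handing in.

```bash
python3 - <<'E'
from rig import *
print(hand_in())
E
```

```text
the job is handed in; nothing more can be done
None
```

The tube is lying in the V, seated against the end stop and clamped. I handed the job in at about 27 s with the robot clear of everything. I opened the clamp to its limit, then tilted the tube down from inside its upper end. Next I pushed it along the V until the force reached about 21 N at the stop, and shut the clamp.

**Last checks**
- **Tube position:** it spans jig y ≈ -129.5 to +51 mm by depth. Its top is level at about 90.5 mm, and it did not visibly move when the clamp closed.
- **Clamp:** the handle is level (top at z ≈ 112 mm) and the pad is on the tube.
- **Other things:** I did not touch the pink tube or any of the other objects; I did not measure their positions again at the end.

**What went wrong or disagreed**
- **Tool point:** the reported tool point lies about 32 mm beyond the visible fingertips. My first grasp of the handle closed just above it without disturbing it, and I corrected for this from then on.
- **Release:** the fingers would not close inside the tube when I let go. I slid them out along the tube's axis, with its end at most about 1–2 mm above seated.
- **Clamp closing:** the force on the fingers briefly reached 60 N at the handle's end stop. That is above the 40 N limit for the arm and gripper body, but I believe only the fingers were touching.

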